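# Clear the weighted tins and rake the panel joint

## Task

Clear the tins off the laundry panel: each is loaded at one end, which shows by how it tilts when lifted, and must stand upright, heavy end down, in the caddy, one to a bay. Once they are all in, take the raker from its stand and run its tip down inside the panel's joint, upright and slowly (no faster than 5 cm a second), starting at its right-hand end as the robot sees it, round the corner and on to the end away from the robot. Then hang the raker back in its stand, and do not shove the other things about.

Things in the scene. Friction and masses are not known exactly. Their poses are not given: they have to be found in the camera images.
- tin_a: plain smooth (slippery) closed aluminium tin 160 mm long (x) x 50 (y) x 48 (z), 0.3 to 0.6 kg, may be absent. Origin at the box's centre; lies lid (+z) up at first, with a grip block on the lid's middle. One end (+x or -x, unlike from tin to tin, unseen) is loaded: centre of mass about 20 mm from the middle. All tins look alike: see tin_b and tin_c for more
- tin_b: same as tin_a. The grip block on every tin's lid is 22 (x) x 26 (y) mm, 32 mm tall, crossed along y by a free-turning steel axle, 16 mm thick and 36 mm over its flat ends, 48 mm above the tin's origin. Held by this axle's ends the tin swings freely and hangs about 20 degrees nose down at its heavy end; set down again, it lies flat. May be absent
- tin_c: same as tin_a. Every tin also has two free-turning steel axles along y through its body, 60 mm from the centre towards +x and towards -x, level with the origin, 16 mm thick and 62 mm over their flat ends, which stand out of the side walls. Held by one end's axle the tin swings freely and hangs upright from it, the other end down. May be absent
- caddy: fixed white caddy of three open rectangular bays in a row along its x, centred at x = -100, 0 and +100 mm. Each bay is 90 (x) x 78 (y) mm outside, 78 x 66 mm inside, walls 60 mm high over the worktop and 6 thick, floor 6 mm thick. A tin goes in with its axles along the row. Origin under the middle bay's centre on the worktop
- stand: fixed black stand for the raker: square well 46 mm outside, 30 mm inside, rim 75 mm above the worktop, on a foot 75 mm square. Origin under its centre on the worktop; the raker's flange rests on the rim
- raker: joint raker, 140 mm tall, 0.14 kg, hanging upright in the stand. Origin at the tip of its steel nib, z up along it: nib 8 mm across and 60 mm long, round flange 60 mm across from 60 to 65 mm up, square wooden handle 26 x 26 mm (faces square to its x and y) from 65 to 140 mm up. In the stand its tip is 15 mm above the worktop
- panel: fixed grey panel on the worktop, 320 mm (its x) x 420 (y), 12 mm thick; origin under its centre. An open joint 16 mm wide and 12 mm deep runs in it in straight lines: along y at panel x = 0 from the -y edge to the corner at y = +60 mm, then along x at y = +60 mm out to the +x edge (away from the robot). The tins lie on the panel, across the joint
- seam_start (a point): on the joint's centre line, level with the panel's top: where raking starts, 30 mm in from the panel's -y edge (the robot's right)
- seam_1 (a point): on the joint, 60 mm after seam_start
- seam_2 (a point): on the joint, 120 mm after seam_start
- seam_3 (a point): on the joint, 180 mm after seam_start
- seam_corner (a point): the joint's corner, 240 mm after seam_start
- seam_5 (a point): on the joint, 60 mm after the corner
- seam_end (a point): on the joint, 120 mm after the corner: where raking ends, 40 mm in from the panel's far (+x) edge
- detergent: bystander: detergent bottle 210 mm tall, 80 mm across; origin under its centre
- jar: bystander: jar 100 mm tall, 72 across; origin under its centre
- mug: bystander: mug 90 mm tall, 80 across; origin under its centre
- can: bystander: plain can 120 mm tall, 66 across; origin under its centre
- soap: bystander: soap bar 60 x 90 x 30 mm; origin under its centre
- scrubber: bystander: scrubbing brush lying down, origin under its middle
- basket: bystander: small open basket 160 x 120 x 60 mm; origin under its centre

How it is judged:
By the outcome, as a careful person would: the job done as asked, in the order asked, and still so for the second after the job is handed in, with the robot touching nothing.
Of tin_a, tin_b, tin_c only 2 to 3 are there at a start; the rules pass over those that are not, and their reading is None.
At some moment in a run one of tin_a, tin_b, tin_c may be knocked a few centimetres aside while the robot is not near it.
It also fails if it takes over 210 s, if anything falls off the work surface, if the arm or the gripper's body presses on something with over 40 N, if the wrist force passes 120 N, or if a joint passes its speed limit or range.

## Robot

A 7-joint arm with a two-finger parallel gripper is mounted at the origin on the work surface. World frame = base frame: x ahead of the robot, y to its left, z up, the work surface at z = 0. Lengths are in m, angles in degrees, forces in N, time in s.
With the tool pointing down it reaches from about 0.425 to 0.925 m from the base axis. Payload 6.8 kg.
Tool frame: the origin (TCP) lies midway between the tips of the shut fingers; the grasp point (between the pads) lies 19 mm behind it; z points along the fingers, y is the line along which they close (so a half turn about z gives the same grasp; the last joint's range is limited). The gripper opens to 85 mm and grips with 20 to 120 N. Pads are 22 mm wide; open, the fingers measure 114 mm over their backs; the gripper's body (76 mm by 85 mm) begins 54 mm behind the grasp point. The pads swing forward as they close: fully open they stand 13 mm farther back than shut.
Start: joints at [60.212, 27.33, 1.283, 89.118, -0.659, 63.558, -4.761], TCP at [0.27, -0.619, 0.231] pointing down, gripper open.
Joint ranges: [-169.35, 169.35], [-19.33, 120.38], [-80.79, 83.38], [13.8, 139.57], [-78.32, 258.32], [9.67, 109.79], [-169.56, 169.56]. Speed limits (degrees/s): [136.94, 136.94, 180, 180, 180, 180, 180].

## Interface

Orientations are given as a 3x3 rotation matrix whose columns are the frame's x, y, z axes.
In Python, from bench import observe, get_image, calibration, job_done gives the robot as it stands.
- The arm moves only by the shell command python3 -m jog 'ROWS' [FORCE]. ROWS is text: rows parted by semicolons, each of 7 numbers parted by spaces: the shift along the tool's x, y, z in mm, then the turn, a rotation vector about the tool's x, y, z in rad, then the opening, from 0 (shut) to 1 (fully open). A call has exactly 5 rows; each row is the pose to reach, as a shift and turn from the pose commanded when the call began, along the tool's axes at that moment; what a row does not reach only later rows make up. A row lasts 1/12 s, in which the tool goes at most 41.7 mm and 7.16 degrees, less where a joint would pass 70% of its speed; a pose out of reach is approached as far as the arm can. A call with a gripper value outside its range is refused whole. The fingers move at their own pace and stop on an object; FORCE is the grip in N (left out, the last holds). Time passes only in rows, so rows that repeat a pose let the fingers close, or fill a call up. It gives the time, the measured TCP pose, the force, the opening and the grip force at its end, in the units of the state.
- observe(): the state, without advancing time (a new reading comes with each control period).
- get_image(name): name is "scene" or "top" or "wrist"; returns the picture (400x640x3 uint8, red, green, blue); there is no depth.
- calibration(name): a dict with "mtx" (3x3 intrinsics, pixels), "R" (3x3) and "t" (3): a world point X has camera coordinates R X + t; the wrist camera has in their place "T_tool_cam" (4x4, takes a point from camera to tool coordinates, whose origin is the TCP and whose axes are the flange's). Camera axes: x right, y down, z forward; pixel columns grow to the right and rows downward; lengths in m; the calibration is good to about 2 mm. A picture is of the moment at which its call begins: read the wrist's pose just before it. calibration takes no time and is no camera call.
- job_done(): hands the job in; it is judged then, once.
The state is a dict: "t": time; "qpos": joint angles; "qd": joint speeds; "effort": joint torques, N m; "eef_pos": TCP position; "orientation": TCP orientation; "ft_force": force on the tool from outside, world axes, zero at the start; "moment": the same for the moment, N m; "gripper_width": finger opening in m; "grip_force": force on a finger pad.
Only numpy, scipy, OpenCV 4.12 (cv2) and the standard library are available. Lean on these libraries where they do the work, as an engineer would, in place of code of your own. Each camera call takes 0.05 s, during which the arm holds its last target. There are 200 camera calls.

## Working session

There is one attempt and no reset: what is moved stays moved. The work goes in short steps, Python scripts to look and compute and a shell command to move; the robot and the scene stay as the last step left them, time stands still between calls to the robot, and variables do not carry over. Pictures are saved under pics/ and viewed, at most 14 in all, crops included, and the job is handed in when it is done.

```bash
ls; mkdir -p pics
python3 - <<'E'
from bench import observe,get_image,calibration
import cv2,numpy as np
np.set_printoptions(precision=4,suppress=True)
for n in ("scene","top","wrist"):
    cv2.imwrite(f"pics/{n}0.png",get_image(n)[:,:,::-1]); print(n,calibration(n))
print(observe())
E
```

```text
pics
scene {'mtx': array([[368.3916,   0.    , 322.286 ],
       [  0.    , 368.3916, 193.0238],
       [  0.    ,   0.    ,   1.    ]]), 'R': array([[ 0.1172,  0.9931,  0.0021],
       [ 0.8447, -0.0985, -0.5261],
       [-0.5223,  0.0635, -0.8504]]), 't': array([-0.0807, -0.4419,  1.4296])}
top {'mtx': array([[391.2479,   0.    , 318.013 ],
       [  0.    , 391.2479, 201.8619],
       [  0.    ,   0.    ,   1.    ]]), 'R': array([[-0.0127, -0.9997, -0.0227],
       [-0.9861,  0.0163, -0.1654],
       [ 0.1658,  0.0203, -0.986 ]]), 't': array([0.0249, 0.5572, 1.4094])}
wrist {'mtx': array([[327.6045,   0.    , 313.2792],
       [  0.    , 327.6045, 207.1912],
       [  0.    ,   0.    ,   1.    ]]), 'T_tool_cam': array([[ 0.0014, -0.9537, -0.3009,  0.0773],
       [ 1.    ,  0.0014,  0.0002,  0.0004],
       [ 0.0002, -0.3009,  0.9537, -0.142 ],
       [ 0.    ,  0.    ,  0.    ,  1.    ]])}
{'t': 0.15, 'qpos': array([60.2137, 27.3646,  1.2813, 89.1632, -0.6573, 63.5567, -4.7618]), 'qd': array([ 0.0337, -0.142 ,  0.0006, -0.2018,  0.0575,  0.0151, -0.0532]), 'effort': array([  0.0043, -59.6927,   1.611 , -28.1488,   0.0127,   0.0066,
         0.    ]), 'eef_pos': array([ 0.27  , -0.6182,  0.2306]), 'orientation': array([[ 0.9164,  0.4002, -0.0007],
       [ 0.4002, -0.9164,  0.0012],
       [-0.0001, -0.0013, -1.    ]]), 'ft_force': array([ 0.4096, -0.1696,  0.0285]), 'moment': array([-0.0158,  0.002 ,  0.0043]), 'grip_force': 0.0, 'gripper_width': 0.08518815184554988}
```

View pics/top0.png

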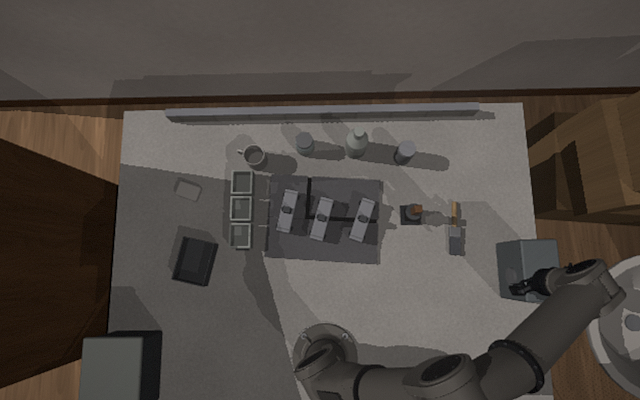

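View pics/scene0.png

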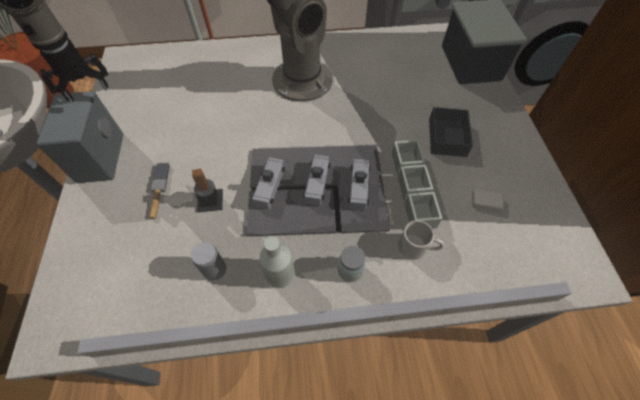

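Run:
```python
import cv2
a=cv2.imread("pics/top0.png"); c=a[155:275,215:475]; c=cv2.resize(c,None,fx=3,fy=3,interpolation=cv2.INTER_CUBIC); cv2.imwrite("pics/topc.png",cv2.convertScaleAbs(c,alpha=1.6))
```

```text
(no output)
```

View pics/topc.png

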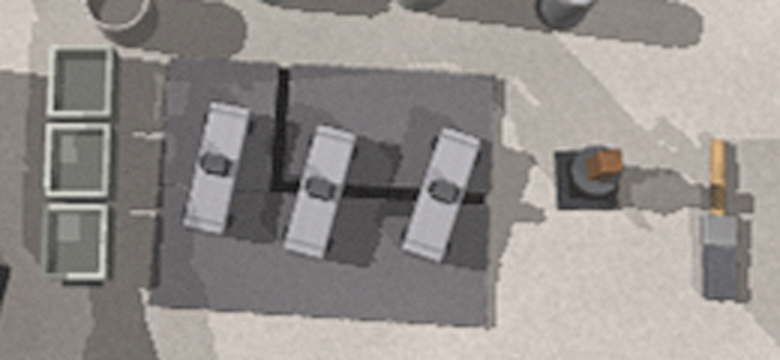

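```bash
cat > h.py <<'E'
from bench import observe,get_image,calibration
import cv2,numpy as np
np.set_printoptions(precision=4,suppress=True)
def cam(n,st=None):
    c=calibration(n)
    if n!="wrist": return c["mtx"],c["R"],c["t"]
    T=np.eye(4); T[:3,:3]=st["orientation"]; T[:3,3]=st["eef_pos"]
    E=np.linalg.inv(T@c["T_tool_cam"]); return c["mtx"],E[:3,:3],E[:3,3]
def cast(C,uv,z):
    K,R,t=C; o=-R.T@t; uv=np.atleast_2d(uv).astype(float)
    d=np.c_[uv,np.ones(len(uv))]@np.linalg.inv(K).T@R
    return (o+d*((z-o[2])/d[:,2])[:,None])
def proj(C,X):
    K,R,t=C; p=np.atleast_2d(X)@R.T+t; p=p@K.T; return p[:,:2]/p[:,2:]
def rel(target,st=None,R=None):
    "shift in tool axes (mm) from present pose to TCP target"
    st=st or observe(); return st["orientation"].T@(np.array(target)-st["eef_pos"])*1000
E
python3 - <<'E'
from h import *
C=cam("top"); f=lambda p:np.array(p)/3+[215,155]
def s(n,p,z): print(n,cast(C,f(p),z)[:,:2].round(3).tolist())
s("tinL",[(215,103),(250,108),(220,233),(185,227)],.06)
s("tinM",[(319,126),(356,132),(322,257),(285,249)],.06)
s("tinR",[(442,128),(479,135),(440,261),(403,252)],.06)
s("caddy",[(49,47),(111,47),(107,279),(42,276)],.06)
s("panel",[(163,58),(498,76),(492,326),(152,306)],.012)
s("joint",[(283,72),(279,188),(485,198)],.012)
s("stand",[(556,153),(618,150),(619,208),(558,210)],.0)
s("flange",[(597,170)],.08); s("handle",[(603,165)],.155)
E
```

```text
tinL [[0.604, 0.132], [0.597, 0.089], [0.443, 0.126], [0.451, 0.169]]
tinM [[0.573, 0.004], [0.565, -0.041], [0.412, 0.003], [0.423, 0.047]]
tinR [[0.568, -0.147], [0.559, -0.192], [0.405, -0.139], [0.417, -0.095]]
caddy [[0.679, 0.341], [0.678, 0.263], [0.389, 0.263], [0.394, 0.342]]
panel [[0.674, 0.204], [0.643, -0.225], [0.328, -0.205], [0.358, 0.216]]
joint [[0.653, 0.05], [0.503, 0.056], [0.487, -0.203]]
stand [[0.544, -0.296], [0.547, -0.375], [0.473, -0.372], [0.471, -0.295]]
flange [[0.51, -0.329]]
handle [[0.506, -0.319]]
```

```bash
J="python3 -m jog"
$J '0 0 -20 0 0 0 1;10 -10 -50 0 0 0 1;30 -30 -80 0 0 0 1;60 -60 -100 0 0 0 1;90 -90 -100 0 0 0 1'
$J '25 -25 0 0 0 0 1;50 -50 0 0 0 0.06 1;75 -75 0 0 0 0.12 1;100 -100 0 0 0 0.2 1;125 -125 0 0 0 0.3 1'
python3 - <<'E'
from h import *
st=observe(); print(st["eef_pos"],st["orientation"],rel([.52,0,.33]))
E
```

```text
t: 0.57
eef_pos: [0.315, -0.5066, 0.3351]
orientation: [[0.918, 0.397, 0.004], [0.397, -0.918, -0.006], [0.001, 0.007, -1.0]]
ft_force: [1.8, 0.5, 0.6]
gripper_width: 0.0857
grip_force: 0.0
t: 0.98
eef_pos: [0.3792, -0.3389, 0.3309]
orientation: [[0.994, 0.108, -0.0], [0.108, -0.994, -0.0], [-0.0, -0.0, -1.0]]
ft_force: [0.5, -0.8, 0.0]
gripper_width: 0.0854
grip_force: 0.0
[ 0.3792 -0.3389  0.3309] [[ 0.9942  0.1077 -0.0002]
 [ 0.1077 -0.9942 -0.    ]
 [-0.0002 -0.     -1.    ]] [ 176.424  -321.7675    0.9131]
```

```bash
J="python3 -m jog"
$J '18 -32 0 0 0 0 1;36 -65 0 0 0 0.06 1;54 -97 0 0 0 0.12 1;72 -128 0 0 0 0.18 1;90 -160 0 0 0 0.2 1'
$J '0 -30 0 0 0 0 1;10 -60 0 0 0 0.06 1;20 -100 0 0 0 0.1 1;35 -130 0 0 0 0.15 1;48 -160 0 0 0 0.19 1'
$J '0 -8 0 0 0 0 1;0 -16 0 0 0 0 1;0 -20 0 0 0 0 1;0 -20 0 0 0 0 1;0 -20 0 0 0 0 1'
cat > snap.py <<'E'
from h import *
import sys,pickle
st=observe(); im=get_image("wrist"); n=sys.argv[1]
cv2.imwrite(f"pics/{n}.png",cv2.convertScaleAbs(im[:,:,::-1],alpha=1.4)); pickle.dump((st,im),open(f"pics/{n}.pkl","wb")); print(st["t"],st["eef_pos"],st["orientation"][:,0])
E
python3 snap.py w1
```

```text
t: 1.4
eef_pos: [0.4508, -0.17, 0.331]
orientation: [[0.996, -0.091, -0.0], [-0.091, -0.996, -0.0], [-0.0, 0.0, -1.0]]
ft_force: [1.1, -0.4, -0.1]
gripper_width: 0.0852
grip_force: 0.0
t: 1.82
eef_pos: [0.513, -0.0145, 0.3311]
orientation: [[0.961, -0.276, 0.0], [-0.276, -0.961, -0.0], [0.0, 0.0, -1.0]]
ft_force: [1.0, -1.2, 0.5]
gripper_width: 0.085
grip_force: 0.0
t: 2.23
eef_pos: [0.5177, 0.0014, 0.3309]
orientation: [[0.961, -0.276, -0.0], [-0.276, -0.961, -0.001], [-0.0, 0.001, -1.0]]
ft_force: [-0.3, 0.5, -0.2]
gripper_width: 0.0851
grip_force: 0.0
2.2333 [0.5177 0.0014 0.3309] [ 0.9611 -0.2761 -0.0002]
```

View pics/w1.png

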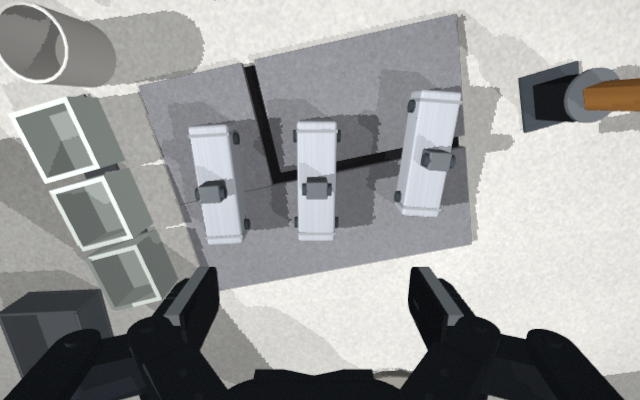

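```bash
cat > tins.py <<'E'
from h import *
import sys,pickle
def tins(n,z=.06,thr=150,show=True):
    st,im=pickle.load(open(f"pics/{n}.pkl","rb")); C=cam("wrist",st); out=[]
    hsv=im.astype(int); m=((hsv.min(2)>thr)&(hsv[:,:,2]>hsv[:,:,0]+3)).astype(np.uint8)
    m=cv2.morphologyEx(m,cv2.MORPH_OPEN,np.ones((3,3)))
    for c in cv2.findContours(m,cv2.RETR_EXTERNAL,cv2.CHAIN_APPROX_NONE)[0]:
        if cv2.contourArea(c)<1000: continue
        w=cast(C,c[:,0,:],z)[:,:2]; (cx,cy),(a,b),ang=cv2.minAreaRect((w*1000).astype(np.float32))
        if not 120<max(a,b)<190: continue
        if a<b: ang+=90
        ang=(ang+90)%180-90
        out.append((cx,cy,ang)); 
        if show: print("tin centre",round(cx,1),round(cy,1),"size",round(a,1),round(b,1),"yaw",round(ang,1))
    return out
if __name__=="__main__": tins(sys.argv[1],thr=int(sys.argv[2]) if len(sys.argv)>2 else 150)
E
python3 - <<'E'
from h import *
import pickle
st,im=pickle.load(open("pics/w1.pkl","rb"))
for p in [(316,150),(215,160),(430,120),(316,235),(235,200),(250,100),(330,170),(300,260),(130,80)]: print(p,im[p[1],p[0]])
E
python3 tins.py w1
python3 - <<'E'
from h import *
import pickle
st,im=pickle.load(open("pics/w1.pkl","rb")); C=cam("wrist",st)
f=lambda n,p,z:print(n,(cast(C,p,z)[:,:2]*1000).round(1).tolist())
f("caddy bay far rim",[(11,114),(68,98),(99,168),(37,181)],.06)
f("mid",[(50,192),(107,176),(133,239),(76,250)],.06)
f("near",[(89,257),(138,245)],.06)
f("panel",[(139,86),(463,14),(471,243)],.012)
g=im.max(2)<25
for n,(x0,x1,y0,y1) in {"jx":(235,285,65,172),"jy1":(345,405,140,185),"jy2":(440,462,130,160)}.items():
    v,u=np.nonzero(g[y0:y1,x0:x1]); w=cast(C,np.c_[u+x0,v+y0],.012)[:,:2]*1000
    print(n,len(w),cv2.fitLine(w.astype(np.float32),cv2.DIST_HUBER,0,.01,.01).ravel())
E
```

```text
(316, 150) [155 157 164]
(215, 160) [155 157 164]
(430, 120) [156 159 166]
(316, 235) [143 146 152]
(235, 200) [134 137 143]
(250, 100) [85 86 90]
(330, 170) [153 156 162]
(300, 260) [111 113 116]
(130, 80) [121 120 117]
caddy bay far rim [[681.5, 335.5], [679.1, 260.0], [592.1, 263.6], [598.7, 348.3]]
mid [[581.0, 339.7], [579.9, 258.6], [490.6, 264.5], [497.2, 347.2]]
near [[482.6, 335.0], [480.6, 261.8]]
panel [[676.9, 195.0], [643.3, -228.5], [330.7, -196.2]]
jx 1007 [  0.9973  -0.0729 592.0742  52.4784]
jy1 462 [  0.0706   0.9975 498.6337 -77.6923]
jy2 41 [   0.9903   -0.1393  489.1536 -195.4199]
```

```bash
python3 tins.py w1 128; python3 tins.py w1 120
```

```text
tin centre 501.5 2.6 size 46.8 144.4 yaw -16.0
tin centre 485.1 -140.9 size 50.0 145.4 yaw -19.2
tin centre 495.8 4.1 size 48.2 156.6 yaw -16.6
tin centre 491.9 -138.3 size 59.9 157.3 yaw -20.5
```

Run:
```python
from h import *
import pickle
st,im=pickle.load(open("pics/w1.pkl","rb")); C=cam("wrist",st)
for n,p in {"L":[(189,128),(230,124),(243,241),(206,244)],"M":[(298,122),(336,122),(335,240),(299,240)],"R":[(418,91),(461,92),(437,215),(401,212)]}.items():
    w=cast(C,p,.06)[:,:2]*1000; d=(w[0]+w[1]-w[2]-w[3])/2; print(n,w.mean(0),np.linalg.norm(d),np.linalg.norm(w[0]-w[1]),np.degrees(np.arctan2(d[1],d[0])))
c=np.hstack([im[110:260,180:260],im[110:260,280:360],im[80:230,390:470]])
cv2.imwrite("pics/c1.png",cv2.convertScaleAbs(cv2.resize(c,None,fx=3,fy=3,interpolation=cv2.INTER_CUBIC)[:,:,::-1],alpha=1.4))
print(rel([.4935,.003,.10]))
```

```text
L [526.7856 127.8584] 155.15185607226672 50.93304353009587 -13.834359155750391
M [495.3398   2.4699] 156.1044987786998 46.41713886613283 -15.755791250547738
R [ 491.9483 -142.7643] 153.38855722079313 51.28466232231323 -19.491302549557567
[-23.8303   4.7978 231.0096]
```

View pics/c1.png

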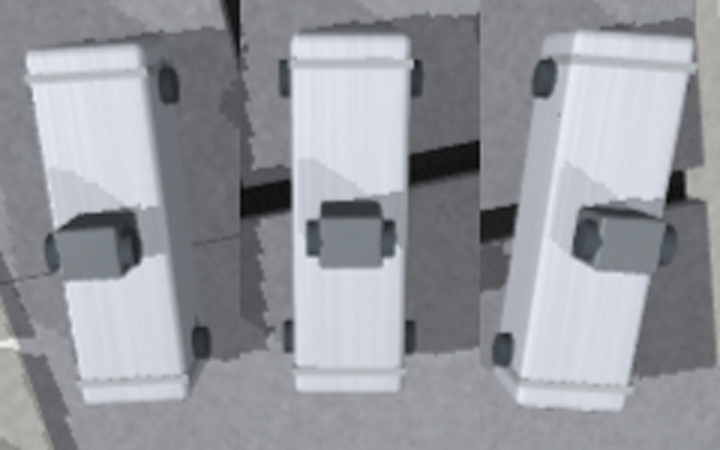

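Run:
```python
from h import *
import pickle
st,im=pickle.load(open("pics/w1.pkl","rb")); C=cam("wrist",st)
for n,p in {"L":[(188.7,125),(229,125),(243.3,244),(208.3,244.3)],"M":[(297,120.7),(337.3,120.7),(334,240),(298.7,240.7)],"R":[(421.3,90),(461.3,91.7),(440,216.7),(401.3,215)]}.items():
    w=cast(C,p,.06)[:,:2]*1000; d=(w[0]+w[1]-w[2]-w[3])/2; print(n,w.mean(0),np.linalg.norm(d),np.linalg.norm(w[0]-w[1]),np.degrees(np.arctan2(d[1],d[0])))
    print(rel([*w.mean(0)/1000,.068]))
```

```text
L [526.0468 127.5605] 158.89438899924502 49.3518711481903 -13.071165339922795
[ -27.0062 -123.9291  262.9145]
M [495.9283   2.6742] 158.1593271344996 49.16962889000898 -16.146706859009868
[-21.406    4.4155 263.0093]
R [ 490.0824 -144.6069] 157.38703704818496 47.80969937782385 -19.238576871634155
[ 13.7141 147.5674 263.1145]
```

```bash
J="python3 -m jog"
$J '-7 1 40 0 0 0 1;-14 3 80 0 0 0 1;-21 4 120 0 0 0 1;-21 4 160 0 0 0 1;-21 4 195 0 0 0 1' 60
$J '0 0 20 0 0 0 1;0 0 40 0 0 0 1;0 0 55 0 0 0 1;0 0 65 0 0 0 1;0 0 68 0 0 0 1'
$J '0 0 0 0 0 0 0.5;0 0 0 0 0 0 0.3;0 0 0 0 0 0 0.2;0 0 0 0 0 0 0.2;0 0 0 0 0 0 0.2'
$J '0 0 0 0 0 0 0.2;0 0 0 0 0 0 0.2;0 0 0 0 0 0 0.2;0 0 0 0 0 0 0.2;0 0 0 0 0 0 0.2'
```

```text
t: 2.7
eef_pos: [0.4956, 0.003, 0.1342]
orientation: [[0.961, -0.277, -0.0], [-0.277, -0.961, -0.001], [-0.0, 0.001, -1.0]]
ft_force: [0.2, -1.0, -0.6]
gripper_width: 0.0856
grip_force: 0.0
t: 3.12
eef_pos: [0.4959, 0.0035, 0.0667]
orientation: [[0.961, -0.276, -0.002], [-0.276, -0.961, -0.001], [-0.002, 0.001, -1.0]]
ft_force: [-0.3, 0.3, 0.2]
gripper_width: 0.0854
grip_force: 0.0
t: 3.53
eef_pos: [0.4975, 0.0045, 0.0691]
orientation: [[0.961, -0.275, 0.002], [-0.275, -0.961, -0.0], [0.002, -0.0, -1.0]]
ft_force: [-0.9, -0.8, 6.4]
gripper_width: 0.0347
grip_force: 59.2
t: 3.95
eef_pos: [0.4975, 0.0045, 0.0691]
orientation: [[0.961, -0.275, 0.002], [-0.275, -0.961, -0.0], [0.002, -0.0, -1.0]]
ft_force: [-1.3, -1.0, 6.3]
gripper_width: 0.0348
grip_force: 59.2
```

```bash
J="python3 -m jog"
$J '0 0 -10 0 0 0 0.2;0 0 -25 0 0 0 0.2;0 0 -40 0 0 0 0.2;0 0 -55 0 0 0 0.2;0 0 -65 0 0 0 0.2'
$J '0 0 0 0 0 0 0.2;0 0 0 0 0 0 0.2;0 0 0 0 0 0 0.2;0 0 0 0 0 0 0.2;0 0 0 0 0 0 0.2'
python3 snap.py wM
```

```text
t: 4.37
eef_pos: [0.497, 0.0048, 0.1347]
orientation: [[0.962, -0.274, 0.001], [-0.274, -0.962, 0.0], [0.001, -0.0, -1.0]]
ft_force: [0.3, -0.5, -3.1]
gripper_width: 0.0345
grip_force: 60.7
t: 4.78
eef_pos: [0.4962, 0.0046, 0.1322]
orientation: [[0.962, -0.275, -0.002], [-0.275, -0.962, -0.0], [-0.002, 0.001, -1.0]]
ft_force: [-0.3, -0.6, -3.6]
gripper_width: 0.0345
grip_force: 60.6
4.7833 [0.4962 0.0046 0.1322] [ 0.9616 -0.2745 -0.0017]
```

View pics/wM.png

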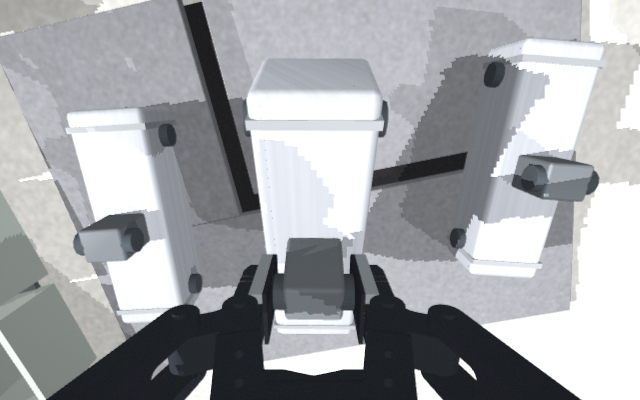

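```bash
J="python3 -m jog"
$J '0 0 15 0 0 0 0.2;0 0 30 0 0 0 0.2;0 0 42 0 0 0 0.2;0 0 54 0 0 0 0.2;0 0 64 0 0 0 0.2'
$J '0 0 0 0 0 0 0.2;0 0 0 0 0 0 0.4;0 0 0 0 0 0 1;0 0 0 0 0 0 1;0 0 -2 0 0 0 1'
$J '0 0 -5 0 0 0 1;20 0 -5 0 0 0 1;40 0 -5 0 0 0 1;60 0 -5 0 0 0 1;60 0 -5 0 0 0 1'
python3 -c "
from h import *
print(rel([.4956+.0577,.0035-.0165,.014]))"
```

```text
t: 5.25
eef_pos: [0.4968, 0.0045, 0.0682]
orientation: [[0.962, -0.275, -0.001], [-0.275, -0.962, -0.0], [-0.001, 0.0, -1.0]]
ft_force: [-14.1, -15.5, 67.1]
gripper_width: 0.0346
grip_force: 70.5
t: 5.67
eef_pos: [0.4972, 0.0049, 0.0714]
orientation: [[0.962, -0.274, 0.001], [-0.274, -0.962, 0.0], [0.001, -0.0, -1.0]]
ft_force: [1.6, -0.5, -0.0]
gripper_width: 0.0698
grip_force: 0.0
t: 6.08
eef_pos: [0.5589, -0.013, 0.0774]
orientation: [[0.961, -0.277, 0.005], [-0.277, -0.961, 0.0], [0.005, -0.001, -1.0]]
ft_force: [0.7, 0.9, -0.4]
gripper_width: 0.0854
grip_force: 0.0
[-5.6584  1.6252 63.344 ]
```

```bash
J="python3 -m jog"
$J '-2 0 15 0 0 0 1;-5 0 30 0 0 0 1;-5 0 45 0 0 0 1;-5 0 57 0 0 0 1;-5 0 63 0 0 0 1'
$J '0 0 0 0 0 0 0.8;0 0 0 0 0 0 0.6;0 0 0 0 0 0 0.6;0 0 0 0 0 0 0.6;0 0 0 0 0 0 0.6'
python3 snap.py wM2
```

```text
t: 6.5
eef_pos: [0.5488, -0.0104, 0.012]
orientation: [[0.962, -0.274, -0.001], [-0.274, -0.962, -0.0], [-0.001, 0.0, -1.0]]
ft_force: [0.7, -0.4, 0.8]
gripper_width: 0.0856
grip_force: 0.0
t: 6.92
eef_pos: [0.5503, -0.0104, 0.0139]
orientation: [[0.962, -0.275, 0.001], [-0.275, -0.962, 0.0], [0.001, -0.0, -1.0]]
ft_force: [-1.1, 0.4, 3.0]
gripper_width: 0.0609
grip_force: 65.3
6.9167 [ 0.5503 -0.0104  0.0139] [ 0.9615 -0.2747  0.0013]
```

```bash
J="python3 -m jog"
$J '-3 0 -17 0 0 0 0.6;-8 0 -33 0 0 0 0.6;-15 0 -47 0 0 0 0.6;-22 0 -58 0 0 0 0.6;-31 0 -67 0 0 0 0.6' 80
$J '-10 0 -11 0 0 0 0.6;-22 0 -21 0 0 0 0.6;-34 0 -30 0 0 0 0.6;-47 0 -37 0 0 0 0.6;-60 0 -44 0 0 0 0.6'
$J '-5 0 -12 0 0 0 0.6;-10 0 -25 0 0 0 0.6;-10 0 -45 0 0 0 0.6;-10 0 -70 0 0 0 0.6;-10 0 -100 0 0 0 0.6'
$J '0 0 -10 0 0 0 0.6;0 0 -15 0 0 0 0.6;0 0 -15 0 0 0 0.6;0 0 -15 0 0 0 0.6;0 0 -15 0 0 0 0.6'
python3 snap.py wM3; python3 -c "
from h import *
cv2.imwrite('pics/s1.png',get_image('scene')[60:300,200:520,::-1])"
```

```text
t: 7.38
eef_pos: [0.5205, -0.0021, 0.0812]
orientation: [[0.961, -0.275, 0.002], [-0.275, -0.961, -0.0], [0.002, -0.0, -1.0]]
ft_force: [1.3, -0.1, -0.5]
gripper_width: 0.0605
grip_force: 86.5
t: 7.8
eef_pos: [0.4615, 0.0145, 0.1245]
orientation: [[0.961, -0.275, 0.0], [-0.275, -0.961, -0.0], [0.0, 0.0, -1.0]]
ft_force: [-0.4, -0.1, -2.5]
gripper_width: 0.0603
grip_force: 86.6
t: 8.22
eef_pos: [0.451, 0.0171, 0.2238]
orientation: [[0.962, -0.274, -0.003], [-0.274, -0.962, -0.0], [-0.003, 0.001, -1.0]]
ft_force: [0.8, -0.7, -3.9]
gripper_width: 0.0603
grip_force: 87.4
t: 8.63
eef_pos: [0.4515, 0.0171, 0.2373]
orientation: [[0.962, -0.275, -0.003], [-0.275, -0.962, -0.0], [-0.003, 0.001, -1.0]]
ft_force: [0.4, -0.8, -5.3]
gripper_width: 0.0602
grip_force: 87.4
8.6333 [0.4515 0.0171 0.2373] [ 0.9615 -0.2747 -0.0029]
```

View pics/s1.png

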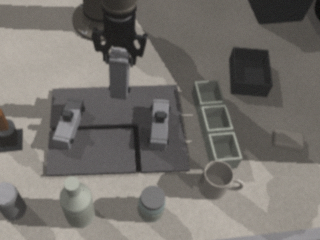

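Run:
```python
from h import *
import pickle
st,im=pickle.load(open("pics/w1.pkl","rb")); C=cam("wrist",st)
for thr in (145,155,165):
    m=np.zeros(im.shape[:2],np.uint8); m[90:312,5:165]=(im.min(2)>thr)[90:312,5:165]
    m=cv2.morphologyEx(m,cv2.MORPH_CLOSE,np.ones((3,3)))
    for c in cv2.findContours(m,cv2.RETR_EXTERNAL,cv2.CHAIN_APPROX_NONE)[0]:
        if len(c)<60: continue
        w=cast(C,c[:,0,:],.06)[:,:2]*1000; print(thr,len(c),cv2.minAreaRect(w.astype(np.float32)))
st=observe(); print(st["qpos"])
print(im[190:200,50:120].min(2)[::3,::6])
```

```text
145 243 ((437.9223937988281, 299.9403076171875), (68.68013763427734, 88.0745849609375), 89.14143371582031)
145 225 ((537.7509155273438, 302.3728942871094), (77.14920043945312, 89.79579162597656), 89.21887969970703)
145 438 ((633.9381103515625, 275.2431335449219), (172.07835388183594, 113.17113494873047), 74.04866790771484)
155 223 ((537.8802490234375, 302.34466552734375), (77.06253814697266, 89.25067901611328), 89.26436614990234)
155 293 ((648.1337280273438, 308.0538024902344), (91.55973815917969, 110.66815185546875), 89.26953887939453)
155 99 ((669.72607421875, 206.82980346679688), (58.17900848388672, 6.748324871063232), 74.04872131347656)
165 239 ((538.1193237304688, 302.0323486328125), (76.40046691894531, 87.69734954833984), 89.22606658935547)
165 265 ((638.6038818359375, 307.2970886230469), (89.79353332519531, 90.9267349243164), 89.10030364990234)
[  12.6082    7.4122  -24.4196  116.3985    3.6067   57.0509 -119.5396]
[[139 181 180 157  87  87 118 122 122 122 142  89]
 [160 166  83  72  84  72  75 121 122 122 176  88]
 [104 129  73  72  73  72  73 116 122 122 177  88]
 [100 165  71  72  72  72  72 101 118 122 158  88]]
```

```bash
J="python3 -m jog"
$J '10 0 -8 0 0 -0.08 0.6;25 0 -16 0 0 -0.18 0.6;40 0 -24 0 0 -0.28 0.6;55 0 -32 0 0 -0.38 0.6;70 0 -40 0 0 -0.48 0.6'
$J '0 0 0 0 0 -0.1 0.6;0 0 0 0 0 -0.2 0.6;0 0 0 0 0 -0.3 0.6;0 0 0 0 0 -0.4 0.6;0 0 0 0 0 -0.5 0.6'
$J '0 0 0 0 0 -0.1 0.6;0 0 0 0 0 -0.2 0.6;0 0 0 0 0 -0.3 0.6;0 0 0 0 0 -0.4 0.6;0 0 0 0 0 -0.5 0.6'
python3 -c "
from h import *
st=observe();print(rel([.638,.301,.27]),np.degrees(np.arctan2(*st['orientation'][[1,0],0])),st['qpos'])"
```

```text
t: 9.15
eef_pos: [0.5202, -0.0022, 0.2784]
orientation: [[0.979, 0.205, -0.002], [0.205, -0.979, 0.0], [-0.002, -0.0, -1.0]]
ft_force: [-0.0, 0.3, -3.4]
gripper_width: 0.0604
grip_force: 87.4
t: 9.57
eef_pos: [0.5194, -0.002, 0.2778]
orientation: [[0.76, 0.649, -0.002], [0.649, -0.76, 0.0], [-0.001, -0.002, -1.0]]
ft_force: [0.2, -0.9, -3.5]
gripper_width: 0.0602
grip_force: 87.4
t: 9.98
eef_pos: [0.5195, -0.002, 0.2779]
orientation: [[0.356, 0.934, -0.002], [0.934, -0.356, 0.0], [-0.0, -0.002, -1.0]]
ft_force: [-1.3, 0.8, -2.9]
gripper_width: 0.0602
grip_force: 87.4
[325.2948   2.8496   7.7871] 69.14205636747504 [ 21.9774  13.0199 -33.2034 105.1292   7.8348  64.2311 -34.8395]
```

```bash
J="python3 -m jog"
$J '12 0 0 0 0 0 0.6;30 0 0 0 0 0 0.6;55 0 0 0 0 0 0.6;80 0 0 0 0 0 0.6;105 0 0 0 0 0 0.6'
$J '25 0 0 0 0 0 0.6;50 0 0 0 0 0 0.6;75 1 0 0 0 0 0.6;100 2 0 0 0 0 0.6;125 3 0 0 0 0 0.6'
$J '20 0 0 0 0 0 0.6;40 0 0 0 0 0 0.6;60 0 0 0 0 0 0.6;78 0 0 0 0 0 0.6;88 0 0 0 0 0 0.6'
$J '0 0 0 0 0 -0.1 0.6;0 0 0 0 0 -0.2 0.6;0 0 0 0 0 -0.3 0.6;0 0 0 0 0 -0.35 0.6;0 0 0 0 0 -0.35 0.6'
$J '0 0 0 0 0 0 0.6;0 0 0 0 0 0 0.6;0 0 0 0 0 0 0.6;0 0 0 0 0 0 0.6;0 0 0 0 0 0 0.6'
python3 snap.py wM4;python3 -c "
from h import *
st=observe();print(rel([.638,.301,.125]),np.degrees(np.arctan2(*st['orientation'][[1,0],0])),st['qpos'])"
```

```text
t: 10.4
eef_pos: [0.5578, 0.0966, 0.2779]
orientation: [[0.362, 0.932, -0.002], [0.932, -0.362, -0.0], [-0.001, -0.001, -1.0]]
ft_force: [0.9, 0.8, -3.9]
gripper_width: 0.0604
grip_force: 87.4
t: 10.82
eef_pos: [0.6058, 0.2123, 0.2775]
orientation: [[0.361, 0.933, -0.002], [0.933, -0.361, -0.001], [-0.001, -0.002, -1.0]]
ft_force: [0.6, 0.0, -4.5]
gripper_width: 0.0599
grip_force: 87.4
t: 11.23
eef_pos: [0.6371, 0.2958, 0.2771]
orientation: [[0.359, 0.933, -0.002], [0.933, -0.359, 0.0], [-0.0, -0.002, -1.0]]
ft_force: [0.0, 0.6, -3.5]
gripper_width: 0.0595
grip_force: 87.4
t: 11.65
eef_pos: [0.6374, 0.2927, 0.2777]
orientation: [[0.018, 1.0, -0.002], [1.0, -0.018, -0.001], [-0.001, -0.002, -1.0]]
ft_force: [0.1, -0.6, -3.3]
gripper_width: 0.0602
grip_force: 87.5
t: 12.07
eef_pos: [0.6374, 0.2937, 0.2791]
orientation: [[0.019, 1.0, 0.0], [1.0, -0.019, -0.0], [-0.0, 0.0, -1.0]]
ft_force: [-0.3, -0.2, -4.0]
gripper_width: 0.0601
grip_force: 87.4
12.0667 [0.6374 0.2937 0.2791] [ 0.0193  0.9998 -0.    ]
[  7.3352   0.4468 154.1153] 88.89897584185113 [ -5.1378  32.8203 -38.7021  79.697   20.5895  74.5757 -45.8951]
```

View pics/wM4.png

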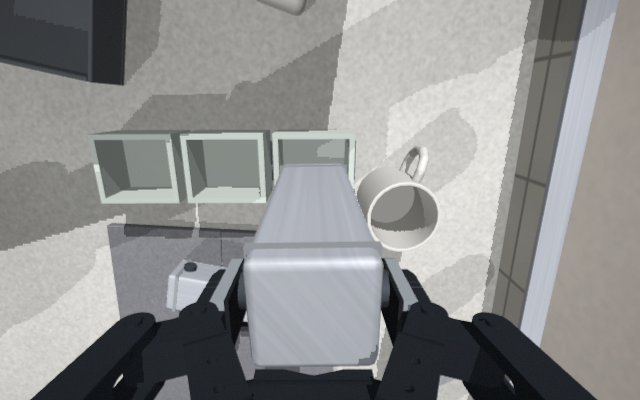

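Run:
```python
from h import *
import pickle
st,im=pickle.load(open("pics/wM4.pkl","rb")); C=cam("wrist",st)
print(proj(C,[[.6374-.025,.3177,.165],[.6374+.025,.3177,.165]]))
print(cast(C,[(272,133),(354,131),(180,135),(266,133),(187,202),(265,202),(95,136),(105,203),(178,202)],.06)*1000)
```

```text
[[280.5474 174.0487]
 [343.5147 172.9249]]
[[594.3637 341.1878  60.    ]
 [682.7603 341.7007  60.    ]
 [494.8782 340.8682  60.    ]
 [587.8938 341.3046  60.    ]
 [492.3162 265.3743  60.    ]
 [581.9736 263.7437  60.    ]
 [402.8719 341.4687  60.    ]
 [397.8414 265.8918  60.    ]
 [481.973  265.5625  60.    ]]
```

```bash
J="python3 -m jog"
$J '2 0 8 0 0 0 0.6;4 0 20 0 0 0 0.6;4 0 32 0 0 0 0.6;4 0 44 0 0 0 0.6;4 0 56 0 0 0 0.6'
$J '0 0 12 0 0 0 0.6;0 0 24 0 0 0 0.6;0 0 36 0 0 0 0.6;0 0 48 0 0 0 0.6;0 0 58 0 0 0 0.6'
$J '0 0 7 0 0 0 0.6;0 0 14 0 0 0 0.6;0 0 20 0 0 0 0.6;0 0 25 0 0 0 0.6;0 0 29 0 0 0 0.6'
```

```text
t: 12.53
eef_pos: [0.637, 0.2973, 0.2208]
orientation: [[0.019, 1.0, -0.001], [1.0, -0.019, -0.001], [-0.001, -0.001, -1.0]]
ft_force: [-0.1, 0.1, -4.5]
gripper_width: 0.0599
grip_force: 87.4
t: 12.95
eef_pos: [0.6373, 0.2974, 0.1634]
orientation: [[0.019, 1.0, -0.001], [1.0, -0.019, -0.0], [-0.0, -0.001, -1.0]]
ft_force: [0.6, -0.5, -4.0]
gripper_width: 0.0602
grip_force: 87.4
t: 13.37
eef_pos: [0.6376, 0.2977, 0.1357]
orientation: [[0.019, 1.0, 0.0], [1.0, -0.019, 0.0], [0.0, 0.0, -1.0]]
ft_force: [0.1, -0.2, -3.2]
gripper_width: 0.0602
grip_force: 87.4
```

```bash
J="python3 -m jog"
$J '0 0 2 0 0 0 0.6;0 0 4 0 0 0 0.6;0 0 6 0 0 0 0.6;0 0 8 0 0 0 0.6;0 0 9 0 0 0 0.6'
$J '0 0 1 0 0 0 0.6;0 0 2 0 0 0 0.6;0 0 3 0 0 0 0.6;0 0 3 0 0 0 0.6;0 0 3 0 0 0 0.6'
```

```text
t: 13.78
eef_pos: [0.6375, 0.2976, 0.127]
orientation: [[0.019, 1.0, 0.0], [1.0, -0.019, -0.0], [-0.0, 0.0, -1.0]]
ft_force: [0.1, -0.5, -3.1]
gripper_width: 0.0598
grip_force: 87.4
t: 14.2
eef_pos: [0.6377, 0.298, 0.1245]
orientation: [[0.019, 1.0, 0.001], [1.0, -0.019, 0.001], [0.001, 0.001, -1.0]]
ft_force: [-0.0, 1.0, -1.1]
gripper_width: 0.0601
grip_force: 87.6
```

Contact begins; 1 mm more and release slowly, then rise.

```bash
J="python3 -m jog"
$J '0 0 1 0 0 0 0.6;0 0 1.5 0 0 0 0.6;0 0 1.5 0 0 0 0.75;0 0 1.5 0 0 0 0.8;0 0 1.5 0 0 0 0.85'
$J '0 0 0 0 0 0 0.9;0 0 0 0 0 0 1;0 0 -3 0 0 0 1;0 0 -10 0 0 0 1;0 0 -25 0 0 0 1'
$J '0 0 -25 0 0 0 1;0 0 -55 0 0 0 1;0 0 -90 0 0 0 1;-10 0 -120 0 0 0 1;-25 0 -140 0 0 0 1'
python3 snap.py wM5;python3 -c "
from h import *
st=observe();print(rel([.50,.05,.33]),st['qpos'])"
```

```text
t: 14.62
eef_pos: [0.6377, 0.2972, 0.1225]
orientation: [[0.019, 1.0, 0.0], [1.0, -0.019, -0.0], [-0.0, 0.0, -1.0]]
ft_force: [-0.2, 0.6, -0.1]
gripper_width: 0.0723
grip_force: 0.0
t: 15.03
eef_pos: [0.6366, 0.2969, 0.1466]
orientation: [[0.019, 1.0, -0.003], [1.0, -0.019, -0.002], [-0.002, -0.003, -1.0]]
ft_force: [0.6, 0.3, -0.7]
gripper_width: 0.0854
grip_force: 0.0
t: 15.45
eef_pos: [0.637, 0.2755, 0.2933]
orientation: [[0.016, 1.0, 0.005], [1.0, -0.016, 0.004], [0.004, 0.005, -1.0]]
ft_force: [0.3, 0.1, 0.3]
gripper_width: 0.0855
grip_force: 0.0
15.45 [0.637  0.2755 0.2933] [0.0157 0.9999 0.0043]
[-224.0718 -134.5638  -35.1619] [ -2.8991  31.1485 -39.019   79.9906  19.9039  75.1778 -43.9548]
```

View pics/wM5.png

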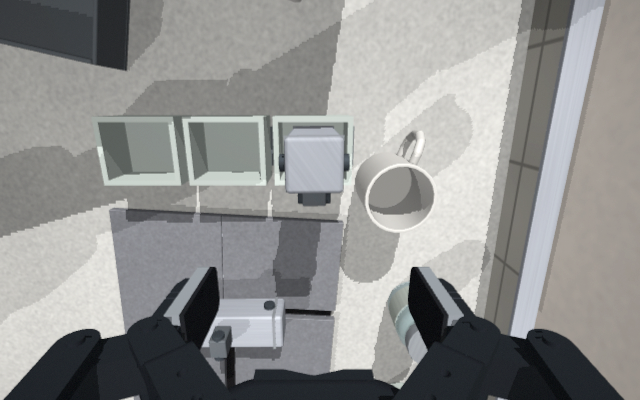

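```bash
J="python3 -m jog"
$J '-20 -12 -10 0 0 0 1;-50 -30 -20 0 0 0 1;-80 -50 -30 0 0 0 1;-115 -70 -35 0 0 0 1;-150 -90 -35 0 0 0 1'
$J '-30 -18 0 0 0 0.1 1;-55 -32 0 0 0 0.2 1;-70 -42 0 0 0 0.3 1;-74 -45 0 0 0 0.4 1;-74 -45 0 0 0 0.5 1'
$J '0 0 0 0 0 0.11 1;0 0 0 0 0 0.22 1;0 0 0 0 0 0.33 1;0 0 0 0 0 0.44 1;0 0 0 0 0 0.55 1'
$J '0 0 0 0 0 0.12 1;0 0 0 0 0 0.24 1;0 0 0 0 0 0.36 1;0 0 0 0 0 0.48 1;0 0 0 0 0 0.58 1'
$J '0 0 0 0 0 0.1 1;0 0 0 0 0 0.15 1;0 0 0 0 0 0.15 1;0 0 0 0 0 0.15 1;0 0 0 0 0 0.15 1'
python3 snap.py w2; python3 tins.py w2 128
```

```text
t: 15.92
eef_pos: [0.5436, 0.1241, 0.325]
orientation: [[0.018, 1.0, 0.003], [1.0, -0.018, 0.001], [0.001, 0.003, -1.0]]
ft_force: [0.1, -0.7, 1.0]
gripper_width: 0.0853
grip_force: 0.0
t: 16.33
eef_pos: [0.497, 0.0493, 0.324]
orientation: [[0.503, 0.864, 0.002], [0.864, -0.503, -0.002], [-0.001, 0.002, -1.0]]
ft_force: [0.1, 0.3, -0.3]
gripper_width: 0.0854
grip_force: 0.0
t: 16.75
eef_pos: [0.4978, 0.0516, 0.3238]
orientation: [[0.879, 0.477, 0.002], [0.477, -0.879, -0.0], [0.001, 0.001, -1.0]]
ft_force: [0.0, 0.7, 0.3]
gripper_width: 0.0857
grip_force: 0.0
t: 17.17
eef_pos: [0.4978, 0.0517, 0.3238]
orientation: [[0.997, -0.083, 0.002], [-0.083, -0.997, -0.0], [0.002, -0.0, -1.0]]
ft_force: [0.1, -0.1, 0.2]
gripper_width: 0.0855
grip_force: 0.0
t: 17.58
eef_pos: [0.4978, 0.0514, 0.3231]
orientation: [[0.975, -0.224, 0.001], [-0.224, -0.975, 0.0], [0.001, -0.0, -1.0]]
ft_force: [0.0, 0.2, -0.1]
gripper_width: 0.0853
grip_force: 0.0
17.5833 [0.4978 0.0514 0.3231] [ 0.9745 -0.2243  0.0008]
tin centre 485.6 -139.0 size 52.2 145.6 yaw -19.9
```

View pics/w2.png

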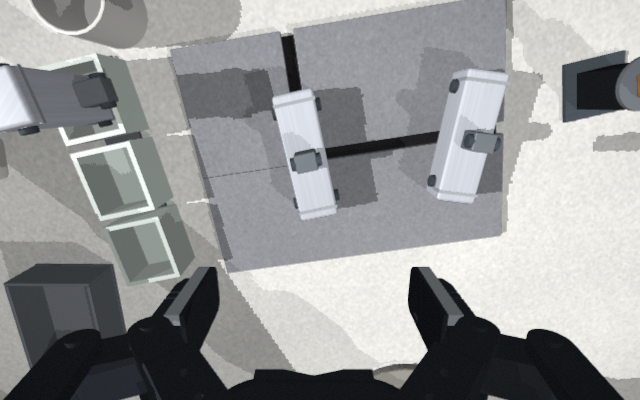

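```bash
python3 tins.py w2 115; python3 tins.py w2 105
python3 - <<'E'
from h import *
import pickle
st,im=pickle.load(open("pics/w2.pkl","rb")); C=cam("wrist",st)
for n,p in {"L":[(272.5,93),(314,90),(338,215),(302,219)],"R":[(466,70),(507,71),(470,202),(436,200)]}.items():
    w=cast(C,p,.06)[:,:2]*1000; d=(w[0]+w[1]-w[2]-w[3])/2; print(n,w.mean(0),np.linalg.norm(d),np.linalg.norm(w[0]-w[1]),np.degrees(np.arctan2(d[1],d[0])))
    print(rel([*w.mean(0)/1000,.068]))
c=im[80:230,260:360]
cv2.imwrite("pics/c2.png",cv2.convertScaleAbs(cv2.resize(c,None,fx=4,fy=4,interpolation=cv2.INTER_CUBIC)[:,:,::-1],alpha=1.4))
E
```

```text
tin centre 492.3 -136.9 size 67.0 157.5 yaw -19.4
tin centre 646.3 117.6 size 124.8 33.8 yaw 83.2
tin centre 583.8 -30.2 size 149.3 132.9 yaw 85.1
L [512.9453  55.431 ] 158.3034378474966 48.60594753058977 -1.163245982647917
[ 13.7127  -7.3777 254.9711]
R [ 490.8314 -141.1844] 156.91297554914314 47.13790749015895 -19.62047607802903
[ 36.3479 189.1784 254.966 ]
```

View pics/c2.png

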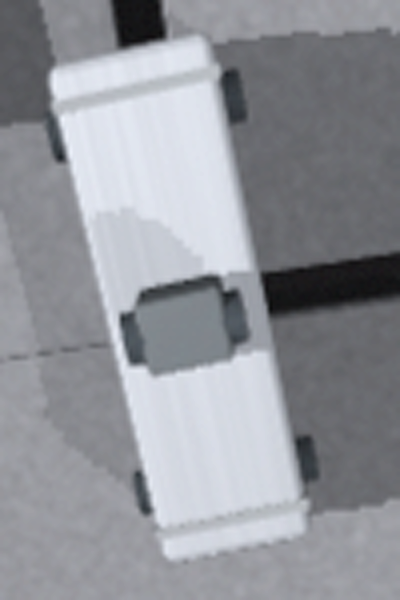

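```bash
J="python3 -m jog"
$J '4 -2 35 0 0 -0.06 1;8 -4 70 0 0 -0.12 1;12 -6 105 0 0 -0.18 1;14 -7 140 0 0 -0.206 1;14 -7 175 0 0 -0.206 1' 60
$J '0 0 25 0 0 0 1;0 0 50 0 0 0 1;0 0 65 0 0 0 1;0 0 75 0 0 0 1;0 0 79 0 0 0 1'
$J '0 0 0 0 0 0 0.5;0 0 0 0 0 0 0.3;0 0 0 0 0 0 0.2;0 0 0 0 0 0 0.2;0 0 0 0 0 0 0.2'
$J '0 0 -5 0 0 0 0.2;0 0 -15 0 0 0 0.2;0 0 -28 0 0 0 0.2;0 0 -40 0 0 0 0.2;0 0 -50 0 0 0 0.2'
$J '0 0 0 0 0 0 0.2;0 0 0 0 0 0 0.2;0 0 0 0 0 0 0.2;0 0 0 0 0 0 0.2;0 0 0 0 0 0 0.2'
python3 snap.py wL
```

```text
t: 18.05
eef_pos: [0.5136, 0.055, 0.1464]
orientation: [[1.0, -0.02, 0.001], [-0.02, -1.0, 0.001], [0.001, -0.001, -1.0]]
ft_force: [0.8, -1.4, 0.1]
gripper_width: 0.085
grip_force: 0.0
t: 18.47
eef_pos: [0.5124, 0.0547, 0.0673]
orientation: [[1.0, -0.022, -0.002], [-0.022, -1.0, -0.0], [-0.002, 0.0, -1.0]]
ft_force: [-0.1, -0.3, 0.8]
gripper_width: 0.0849
grip_force: 0.0
t: 18.88
eef_pos: [0.5139, 0.0551, 0.0697]
orientation: [[1.0, -0.022, 0.002], [-0.022, -1.0, 0.0], [0.002, -0.0, -1.0]]
ft_force: [-0.3, 0.3, 6.0]
gripper_width: 0.0347
grip_force: 59.9
t: 19.3
eef_pos: [0.5131, 0.0549, 0.1199]
orientation: [[1.0, -0.022, 0.001], [-0.022, -1.0, 0.0], [0.001, -0.0, -1.0]]
ft_force: [-0.1, -0.3, -4.0]
gripper_width: 0.0344
grip_force: 60.3
t: 19.72
eef_pos: [0.5124, 0.0548, 0.1179]
orientation: [[1.0, -0.022, -0.001], [-0.022, -1.0, -0.0], [-0.001, 0.0, -1.0]]
ft_force: [-0.4, -0.3, -3.6]
gripper_width: 0.0346
grip_force: 60.3
19.7167 [0.5124 0.0548 0.1179] [ 0.9998 -0.0221 -0.0014]
```

View pics/wL.png

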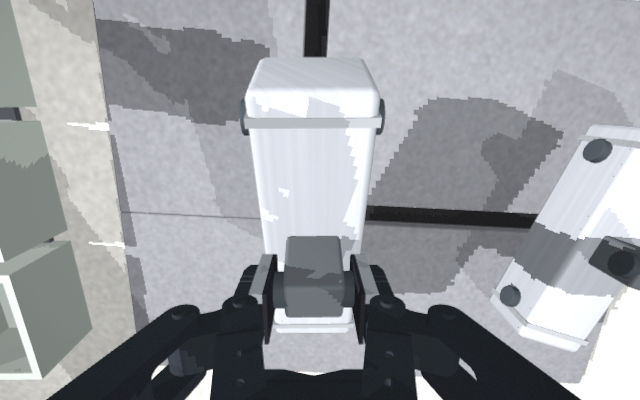

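```bash
J="python3 -m jog"
$J '0 0 10 0 0 0 0.2;0 0 20 0 0 0 0.2;0 0 30 0 0 0 0.2;0 0 37 0 0 0 0.2;0 0 42 0 0 0 0.2'
$J '0 0 2 0 0 0 0.2;0 0 4 0 0 0 0.2;0 0 6 0 0 0 0.2;0 0 7 0 0 0 0.4;0 0 7 0 0 0 1'
$J '0 0 0 0 0 0 1;0 0 0 0 0 0 1;0 0 -4 0 0 0 1;15 0 -4 0 0 0 1;35 0 -4 0 0 0 1'
$J '15 0 0 0 0 0 1;25 0 0 0 0 0 1;25 0 0 0 0 0 1;25 0 0 0 0 0 1;25 0 0 0 0 0 1'
python3 -c "
from h import *
print(rel([.573,.0535,.014]))"
```

```text
t: 20.18
eef_pos: [0.5121, 0.0547, 0.0749]
orientation: [[1.0, -0.022, -0.002], [-0.022, -1.0, -0.0], [-0.002, 0.0, -1.0]]
ft_force: [0.7, 0.1, -2.4]
gripper_width: 0.0347
grip_force: 60.7
t: 20.6
eef_pos: [0.5133, 0.0551, 0.0699]
orientation: [[1.0, -0.022, 0.001], [-0.022, -1.0, 0.0], [0.001, -0.0, -1.0]]
ft_force: [-0.9, 0.1, 1.0]
gripper_width: 0.045
grip_force: 0.0
t: 21.02
eef_pos: [0.5473, 0.0541, 0.0742]
orientation: [[1.0, -0.021, -0.001], [-0.021, -1.0, -0.001], [-0.001, 0.001, -1.0]]
ft_force: [0.5, 0.5, 0.2]
gripper_width: 0.0853
grip_force: 0.0
t: 21.43
eef_pos: [0.5719, 0.0535, 0.0734]
orientation: [[1.0, -0.022, -0.001], [-0.022, -1.0, -0.0], [-0.001, 0.0, -1.0]]
ft_force: [-0.7, 0.2, -0.3]
gripper_width: 0.0857
grip_force: 0.0
[ 1.2177  0.0037 59.3691]
```

```bash
J="python3 -m jog"
$J '1 0 15 0 0 0 1;1 0 30 0 0 0 1;1 0 45 0 0 0 1;1 0 55 0 0 0 1;1 0 59 0 0 0 1' 80
$J '0 0 0 0 0 0 0.8;0 0 0 0 0 0 0.6;0 0 0 0 0 0 0.6;0 0 0 0 0 0 0.6;0 0 0 0 0 0 0.6'
$J '-3 0 -17 0 0 0 0.6;-8 0 -33 0 0 0 0.6;-15 0 -47 0 0 0 0.6;-22 0 -58 0 0 0 0.6;-31 0 -67 0 0 0 0.6' 80
$J '-10 0 -11 0 0 0 0.6;-22 0 -21 0 0 0 0.6;-34 0 -30 0 0 0 0.6;-47 0 -37 0 0 0 0.6;-60 0 -44 0 0 0 0.6'
$J '-10 0 -8 0 0 0 0.6;-20 0 -16 0 0 0 0.6;-28 0 -30 0 0 0 0.6;-32 0 -55 0 0 0 0.6;-32 0 -80 0 0 0 0.6'
$J '0 0 -25 0 0 0 0.6;0 0 -50 0 0 0 0.6;0 0 -70 0 0 0 0.6;0 0 -80 0 0 0 0.6;0 0 -80 0 0 0 0.6'
python3 -c "
from h import *
print(observe()['qpos'],rel([.538,.302,.28]))"
```

```text
t: 21.85
eef_pos: [0.5722, 0.0534, 0.0131]
orientation: [[1.0, -0.022, -0.003], [-0.022, -1.0, -0.001], [-0.003, 0.001, -1.0]]
ft_force: [-0.7, 0.6, -0.1]
gripper_width: 0.0854
grip_force: 0.0
t: 22.27
eef_pos: [0.5745, 0.0538, 0.0156]
orientation: [[1.0, -0.022, 0.001], [-0.022, -1.0, 0.0], [0.001, -0.0, -1.0]]
ft_force: [-1.9, -0.1, 7.2]
gripper_width: 0.06
grip_force: 86.9
t: 22.68
eef_pos: [0.5434, 0.0542, 0.0827]
orientation: [[1.0, -0.023, 0.002], [-0.023, -1.0, 0.0], [0.002, -0.0, -1.0]]
ft_force: [1.6, 0.5, -0.2]
gripper_width: 0.0603
grip_force: 87.3
t: 23.1
eef_pos: [0.4818, 0.0555, 0.1259]
orientation: [[1.0, -0.022, -0.0], [-0.022, -1.0, -0.0], [-0.0, 0.0, -1.0]]
ft_force: [-0.6, 0.1, -2.4]
gripper_width: 0.0602
grip_force: 87.2
t: 23.52
eef_pos: [0.4482, 0.0559, 0.2053]
orientation: [[1.0, -0.022, -0.004], [-0.022, -1.0, -0.001], [-0.004, 0.001, -1.0]]
ft_force: [-0.1, -0.0, -3.6]
gripper_width: 0.0605
grip_force: 87.8
t: 23.93
eef_pos: [0.4516, 0.0564, 0.2871]
orientation: [[1.0, -0.022, 0.003], [-0.022, -1.0, -0.0], [0.003, 0.0, -1.0]]
ft_force: [1.0, 0.9, -4.0]
gripper_width: 0.0601
grip_force: 87.8
[  16.057     5.2295  -32.6442  112.1383    3.2316   63.3046 -109.2046] [  80.8929 -247.4567    7.387 ]
```

```bash
J="python3 -m jog"
$J '10 -5 0 0 0 -0.1 0.6;25 -15 0 0 0 -0.2 0.6;40 -30 0 0 0 -0.3 0.6;55 -45 0 0 0 -0.4 0.6;65 -60 0 0 0 -0.5 0.6'
$J '0 -15 0 0 0 -0.11 0.6;0 -25 0 0 0 -0.22 0.6;0 -30 0 0 0 -0.33 0.6;0 -30 0 0 0 -0.44 0.6;0 -30 0 0 0 -0.55 0.6'
$J '0 0 0 0 0 -0.11 0.6;0 0 0 0 0 -0.22 0.6;0 0 0 0 0 -0.33 0.6;0 0 0 0 0 -0.44 0.6;0 0 0 0 0 -0.529 0.6'
python3 -c "
from h import *
st=observe();print(rel([.538,.299,.28]),np.degrees(np.arctan2(*st['orientation'][[1,0],0])))"
```

```text
t: 24.35
eef_pos: [0.5174, 0.1147, 0.2832]
orientation: [[0.886, 0.463, -0.003], [0.463, -0.886, -0.001], [-0.003, -0.001, -1.0]]
ft_force: [0.8, 0.1, -4.5]
gripper_width: 0.0602
grip_force: 87.8
t: 24.77
eef_pos: [0.502, 0.1415, 0.2832]
orientation: [[0.511, 0.86, -0.004], [0.86, -0.511, -0.001], [-0.003, -0.003, -1.0]]
ft_force: [-0.8, -0.5, -4.0]
gripper_width: 0.0605
grip_force: 87.8
t: 25.18
eef_pos: [0.5024, 0.1409, 0.2833]
orientation: [[0.008, 1.0, -0.003], [1.0, -0.008, -0.001], [-0.001, -0.003, -1.0]]
ft_force: [-0.4, 0.0, -3.9]
gripper_width: 0.0605
grip_force: 87.8
[158.3608  34.3487   3.0669] 89.52519115577455
```

```bash
J="python3 -m jog"
$J '12 3 0 0 0 0 0.6;28 6 0 0 0 0 0.6;45 10 0 0 0 0 0.6;63 14 0 0 0 0 0.6;81 18 0 0 0 0 0.6'
$J '18 4 0 0 0 0 0.6;36 8 0 0 0 0 0.6;52 12 0 0 0 0 0.6;66 15 0 0 0 0 0.6;77 16 0 0 0 0 0.6'
$J '0 0 0 0 0 0 0.6;0 0 0 0 0 0 0.6;0 0 0 0 0 0 0.6;0 0 0 0 0 0 0.6;0 0 0 0 0 0 0.6'
$J '0 0 0 0 0 0 0.6;0 0 0 0 0 0 0.6;0 0 0 0 0 0 0.6;0 0 0 0 0 0 0.6;0 0 0 0 0 0 0.6'
python3 snap.py wL4;python3 - <<'E'
from h import *
import pickle
st,im=pickle.load(open("pics/wL4.pkl","rb")); C=cam("wrist",st); p=st["eef_pos"]
print(proj(C,[[p[0]-.025,p[1]+.024,p[2]+.024-.14],[p[0]+.025,p[1]+.024,p[2]+.024-.14]]))
print(rel([.538,.299,.124]))
E
```

```text
t: 25.6
eef_pos: [0.5218, 0.2221, 0.2831]
orientation: [[0.014, 1.0, -0.003], [1.0, -0.014, -0.001], [-0.001, -0.003, -1.0]]
ft_force: [0.2, 0.4, -4.1]
gripper_width: 0.0598
grip_force: 87.8
t: 26.02
eef_pos: [0.539, 0.2996, 0.2829]
orientation: [[0.013, 1.0, -0.003], [1.0, -0.013, -0.001], [-0.001, -0.003, -1.0]]
ft_force: [0.0, 0.9, -2.9]
gripper_width: 0.06
grip_force: 87.8
t: 26.43
eef_pos: [0.54, 0.2977, 0.2855]
orientation: [[0.015, 1.0, 0.0], [1.0, -0.015, -0.001], [-0.001, 0.0, -1.0]]
ft_force: [-0.7, -0.7, -4.4]
gripper_width: 0.0605
grip_force: 87.8
t: 26.85
eef_pos: [0.5397, 0.2989, 0.2856]
orientation: [[0.014, 1.0, 0.0], [1.0, -0.014, 0.0], [0.0, 0.0, -1.0]]
ft_force: [-0.2, 0.5, -3.8]
gripper_width: 0.06
grip_force: 87.8
26.85 [0.5397 0.2989 0.2856] [0.0141 0.9999 0.    ]
[[280.9056 173.4429]
 [343.4354 172.6521]]
[  0.0295  -1.7631 161.5907]
```

View pics/wL4.png

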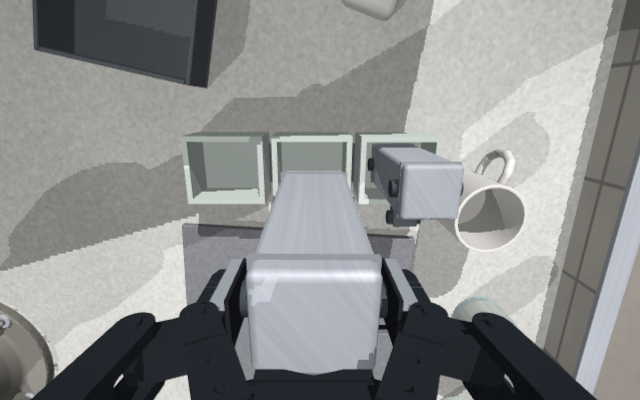

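```bash
J="python3 -m jog"
$J '1 -1 8 0 0 0 0.6;3 -2 20 0 0 0 0.6;3 -2 33 0 0 0 0.6;3 -2 46 0 0 0 0.6;3 -2 59 0 0 0 0.6'
$J '0 0 13 0 0 0 0.6;0 0 26 0 0 0 0.6;0 0 38 0 0 0 0.6;0 0 50 0 0 0 0.6;0 0 60 0 0 0 0.6'
$J '0 0 7 0 0 0 0.6;0 0 14 0 0 0 0.6;0 0 20 0 0 0 0.6;0 0 25 0 0 0 0.6;0 0 29 0 0 0 0.6'
$J '0 0 2 0 0 0 0.6;0 0 4 0 0 0 0.6;0 0 6 0 0 0 0.6;0 0 8 0 0 0 0.6;0 0 9 0 0 0 0.6'
$J '0 0 1 0 0 0 0.6;0 0 2 0 0 0 0.6;0 0 3 0 0 0 0.6;0 0 3 0 0 0 0.6;0 0 3 0 0 0 0.6'
```

```text
t: 27.32
eef_pos: [0.5373, 0.3016, 0.2244]
orientation: [[0.014, 1.0, -0.001], [1.0, -0.014, -0.001], [-0.001, -0.001, -1.0]]
ft_force: [0.1, -0.5, -4.8]
gripper_width: 0.0605
grip_force: 87.8
t: 27.73
eef_pos: [0.5376, 0.3018, 0.165]
orientation: [[0.014, 1.0, -0.001], [1.0, -0.014, -0.0], [-0.0, -0.001, -1.0]]
ft_force: [0.2, 0.1, -3.6]
gripper_width: 0.0601
grip_force: 87.8
t: 28.15
eef_pos: [0.5379, 0.302, 0.1372]
orientation: [[0.014, 1.0, 0.0], [1.0, -0.014, 0.0], [0.0, 0.0, -1.0]]
ft_force: [0.5, 1.2, -3.6]
gripper_width: 0.0603
grip_force: 87.8
t: 28.57
eef_pos: [0.5379, 0.3019, 0.1285]
orientation: [[0.014, 1.0, 0.0], [1.0, -0.014, -0.0], [-0.0, 0.0, -1.0]]
ft_force: [0.7, -0.2, -4.3]
gripper_width: 0.0603
grip_force: 87.8
t: 28.98
eef_pos: [0.5381, 0.3024, 0.126]
orientation: [[0.014, 1.0, 0.001], [1.0, -0.014, 0.001], [0.001, 0.001, -1.0]]
ft_force: [0.2, 0.7, -1.3]
gripper_width: 0.0604
grip_force: 88.1
```

```bash
J="python3 -m jog"
$J '0 0 1 0 0 0 0.6;0 0 1.5 0 0 0 0.6;0 0 1.5 0 0 0 0.75;0 0 1.5 0 0 0 0.8;0 0 1.5 0 0 0 0.85'
$J '0 0 0 0 0 0 0.9;0 0 0 0 0 0 1;0 0 -3 0 0 0 1;0 0 -10 0 0 0 1;0 0 -25 0 0 0 1'
$J '0 0 -30 0 0 0 1;0 0 -60 0 0 0 1;0 0 -95 0 0 0 1;-10 0 -130 0 0 0 1;-25 0 -160 0 0 0 1'
$J '-25 0 -10 0 0 0 1;-55 0 -20 0 0 0 1;-90 0 -20 0 0 0 1;-125 0 -20 0 0 0 1;-160 0 -20 0 0 0 1'
$J '-35 -3 0 0 0 0.1 1;-70 -6 0 0 0 0.2 1;-105 -10 0 0 0 0.3 1;-135 -15 0 0 0 0.4 1;-160 -20 0 0 0 0.5 1'
$J '0 0 0 0 0 0.11 1;0 0 0 0 0 0.22 1;0 0 0 0 0 0.33 1;0 0 0 0 0 0.44 1;0 0 0 0 0 0.55 1'
$J '0 0 0 0 0 0.12 1;0 0 0 0 0 0.24 1;0 0 0 0 0 0.36 1;0 0 0 0 0 0.48 1;0 0 0 0 0 0.58 1'
$J '0 0 0 0 0 0.1 1;0 0 0 0 0 0.2 1;0 0 0 0 0 0.27 1;0 0 0 0 0 0.27 1;0 0 0 0 0 0.27 1'
python3 snap.py w3; python3 tins.py w3 128
```

```text
t: 29.4
eef_pos: [0.538, 0.3016, 0.124]
orientation: [[0.014, 1.0, 0.0], [1.0, -0.014, -0.0], [-0.0, 0.0, -1.0]]
ft_force: [-1.0, -0.7, -0.1]
gripper_width: 0.0725
grip_force: 0.0
t: 29.82
eef_pos: [0.5369, 0.3012, 0.1483]
orientation: [[0.014, 1.0, -0.003], [1.0, -0.014, -0.002], [-0.002, -0.003, -1.0]]
ft_force: [-0.2, -0.0, -0.4]
gripper_width: 0.0853
grip_force: 0.0
t: 30.23
eef_pos: [0.5367, 0.279, 0.3133]
orientation: [[0.011, 1.0, 0.002], [1.0, -0.011, 0.003], [0.003, 0.002, -1.0]]
ft_force: [0.4, -0.4, 0.0]
gripper_width: 0.0855
grip_force: 0.0
t: 30.65
eef_pos: [0.5349, 0.116, 0.3309]
orientation: [[0.013, 1.0, 0.002], [1.0, -0.013, 0.0], [0.0, 0.002, -1.0]]
ft_force: [1.5, 0.2, 0.5]
gripper_width: 0.0854
grip_force: 0.0
t: 31.07
eef_pos: [0.5125, -0.0451, 0.3306]
orientation: [[0.497, 0.868, 0.002], [0.868, -0.497, -0.001], [0.0, 0.002, -1.0]]
ft_force: [0.2, -0.6, -1.1]
gripper_width: 0.0854
grip_force: 0.0
t: 31.48
eef_pos: [0.513, -0.0422, 0.3306]
orientation: [[0.877, 0.481, 0.002], [0.481, -0.877, -0.0], [0.001, 0.001, -1.0]]
ft_force: [0.5, 0.3, 0.4]
gripper_width: 0.0853
grip_force: 0.0
t: 31.9
eef_pos: [0.513, -0.0421, 0.3306]
orientation: [[0.997, -0.078, 0.002], [-0.078, -0.997, 0.0], [0.002, -0.0, -1.0]]
ft_force: [-0.2, 0.5, 0.3]
gripper_width: 0.0853
grip_force: 0.0
t: 32.32
eef_pos: [0.5131, -0.0422, 0.3302]
orientation: [[0.943, -0.334, 0.001], [-0.334, -0.943, -0.0], [0.001, -0.0, -1.0]]
ft_force: [-0.3, -0.5, 0.3]
gripper_width: 0.0853
grip_force: 0.0
32.3167 [ 0.5131 -0.0422  0.3302] [ 0.9427 -0.3337  0.0014]
tin centre 485.0 -141.2 size 48.8 144.9 yaw -19.7
```

View pics/w3.png

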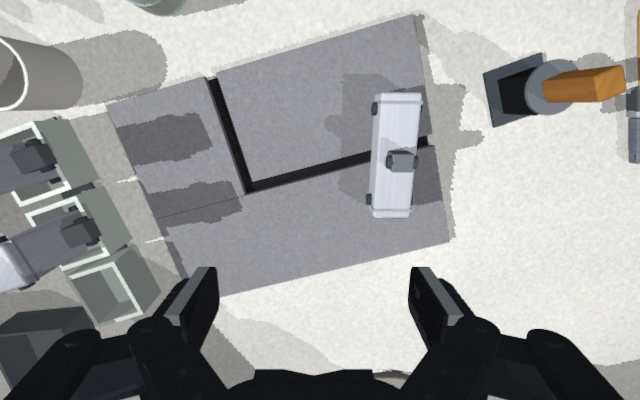

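```bash
python3 -c "
from h import *
print(rel([.4905,-.1425,.068]))"
```

```text
[ 11.9298 101.9605 261.9074]
```

```bash
J="python3 -m jog"
$J '4 25 25 0 0 0 1;8 50 50 0 0 0 1;12 80 75 0 0 0 1;12 102 100 0 0 0 1;12 102 135 0 0 0 1' 60
$J '0 0 35 0 0 0 1;0 0 70 0 0 0 1;0 0 100 0 0 0 1;0 0 118 0 0 0 1;0 0 126 0 0 0 1'
$J '0 0 0 0 0 0 0.5;0 0 0 0 0 0 0.3;0 0 0 0 0 0 0.2;0 0 0 0 0 0 0.2;0 0 0 0 0 0 0.2'
$J '0 0 -5 0 0 0 0.2;0 0 -15 0 0 0 0.2;0 0 -28 0 0 0 0.2;0 0 -40 0 0 0 0.2;0 0 -50 0 0 0 0.2'
$J '0 0 0 0 0 0 0.2;0 0 0 0 0 0 0.2;0 0 0 0 0 0 0.2;0 0 0 0 0 0 0.2;0 0 0 0 0 0 0.2'
python3 snap.py wR
python3 - <<'E'
from h import *
import pickle
S,I={},{}
for n in ("wM","wL","wR"):
    S[n],I[n]=pickle.load(open(f"pics/{n}.pkl","rb"))
    col=I[n][40:340:10,300:330].mean((1,2)); print(n,col.astype(int))
    print("  width",[int((I[n][v,200:430].min(1)>110).sum()) for v in range(50,260,15)])
st=S["wR"]; C=cam("wrist",st); R=st["orientation"]; a=st["eef_pos"]-R[:,2]*.021
for th in (20,-20):  # + = far end up
    c,s=np.cos(np.radians(th)),np.sin(np.radians(th))
    P=[[x*c+(-z)*-s*-1 if 0 else x*c-z*s, y, -(x*s+z*c)] for x,z in((80,-24),(80,-72),(-80,-24)) for y in(-25,25)]
    print(th,proj(C,a+np.array(P)/1000@R.T).round(0).tolist())
E
```

```text
t: 32.78
eef_pos: [0.4895, -0.1485, 0.1946]
orientation: [[0.94, -0.341, 0.003], [-0.341, -0.94, -0.003], [0.004, 0.002, -1.0]]
ft_force: [0.6, -1.4, -0.4]
gripper_width: 0.0854
grip_force: 0.0
t: 33.2
eef_pos: [0.4884, -0.1424, 0.0656]
orientation: [[0.942, -0.335, -0.004], [-0.335, -0.942, 0.001], [-0.004, -0.0, -1.0]]
ft_force: [0.4, -0.3, -0.5]
gripper_width: 0.0853
grip_force: 0.0
t: 33.62
eef_pos: [0.4911, -0.1433, 0.0697]
orientation: [[0.942, -0.337, 0.003], [-0.337, -0.942, -0.001], [0.003, 0.0, -1.0]]
ft_force: [-2.0, -0.1, 6.2]
gripper_width: 0.0345
grip_force: 59.5
t: 34.03
eef_pos: [0.4899, -0.1428, 0.1195]
orientation: [[0.942, -0.336, 0.0], [-0.336, -0.942, -0.0], [0.001, -0.0, -1.0]]
ft_force: [-0.7, -0.6, -4.6]
gripper_width: 0.0345
grip_force: 60.6
t: 34.45
eef_pos: [0.4894, -0.1427, 0.1174]
orientation: [[0.942, -0.336, -0.001], [-0.336, -0.942, 0.0], [-0.001, 0.0, -1.0]]
ft_force: [-0.1, 0.8, -3.7]
gripper_width: 0.0347
grip_force: 60.6
34.45 [ 0.4894 -0.1427  0.1174] [ 0.9417 -0.3364 -0.0013]
wM [139 137 117 121 124 141 185 189 149 170 189 190 185 179 174 170 169 170
 173 168  70  65  62  63  63  74  78  81 178 182]
  width [215, 199, 204, 206, 171, 168, 157, 149, 118, 114, 116, 107, 102, 36]
wL [ 51  52 135 139 142 170 176 167 134 162 162 162 162 162 162 162 161 161
 161 160  82  82  83  73  62  82  83  82 177 176]
  width [136, 172, 178, 185, 161, 198, 204, 194, 185, 176, 167, 163, 163, 97]
wR [121 126 126 125 125 126 127 126 122 115 168 143 168 168 168 168 167 161
 158 135 122 120  43  67  69  69  74  75 163 162]
  width [229, 229, 196, 198, 228, 190, 203, 176, 180, 166, 153, 125, 125, 133]
20 [[238.0, 85.0], [388.0, 85.0], [257.0, 52.0], [369.0, 52.0], [273.0, 344.0], [353.0, 344.0]]
-20 [[264.0, 126.0], [362.0, 126.0], [275.0, 147.0], [351.0, 147.0], [261.0, 451.0], [364.0, 451.0]]
```

```bash
J="python3 -m jog"
$J '0 0 10 0 0 0 0.2;0 0 20 0 0 0 0.2;0 0 30 0 0 0 0.2;0 0 37 0 0 0 0.2;0 0 42 0 0 0 0.2'
$J '0 0 2 0 0 0 0.2;0 0 4 0 0 0 0.2;0 0 6 0 0 0 0.2;0 0 7 0 0 0 0.4;0 0 7 0 0 0 1'
$J '0 0 0 0 0 0 1;0 0 0 0 0 0 1;0 0 -4 0 0 0 1;-15 0 -4 0 0 0 1;-35 0 -4 0 0 0 1'
$J '-15 0 0 0 0 0 1;-25 0 0 0 0 0 1;-25 0 0 0 0 0 1;-25 0 0 0 0 0 1;-25 0 0 0 0 0 1'
python3 -c "
from h import *
print(rel([.4338,-.1228,.014]),observe()['qpos'])"
```

```text
t: 34.92
eef_pos: [0.4892, -0.1426, 0.0744]
orientation: [[0.942, -0.336, -0.002], [-0.336, -0.942, 0.001], [-0.002, 0.0, -1.0]]
ft_force: [-0.0, 0.3, -2.5]
gripper_width: 0.0344
grip_force: 61.0
t: 35.33
eef_pos: [0.4906, -0.143, 0.0696]
orientation: [[0.942, -0.337, 0.001], [-0.337, -0.942, -0.0], [0.001, -0.0, -1.0]]
ft_force: [-1.1, 0.2, 0.8]
gripper_width: 0.0452
grip_force: 0.0
t: 35.75
eef_pos: [0.4587, -0.1313, 0.0738]
orientation: [[0.941, -0.337, 0.003], [-0.337, -0.941, -0.0], [0.003, -0.001, -1.0]]
ft_force: [0.3, 0.6, 1.0]
gripper_width: 0.0852
grip_force: 0.0
t: 36.17
eef_pos: [0.4349, -0.123, 0.0735]
orientation: [[0.942, -0.337, 0.002], [-0.337, -0.942, -0.0], [0.002, -0.0, -1.0]]
ft_force: [0.8, 0.2, 0.4]
gripper_width: 0.0854
grip_force: 0.0
[-1.158   0.2117 59.4668] [  27.8269   21.9054  -23.4254  125.14     14.8366   35.4106 -115.9166]
```

```bash
J="python3 -m jog"
$J '-1 0 15 0 0 0 1;-1 0 30 0 0 0 1;-1 0 45 0 0 0 1;-1 0 55 0 0 0 1;-1 0 59 0 0 0 1' 80
$J '0 0 0 0 0 0 0.8;0 0 0 0 0 0 0.6;0 0 0 0 0 0 0.6;0 0 0 0 0 0 0.6;0 0 0 0 0 0 0.6'
$J '3 0 -17 0 0 0 0.6;8 0 -33 0 0 0 0.6;15 0 -47 0 0 0 0.6;22 0 -58 0 0 0 0.6;31 0 -67 0 0 0 0.6' 80
$J '10 0 -11 0 0 0 0.6;22 0 -21 0 0 0 0.6;34 0 -30 0 0 0 0.6;47 0 -37 0 0 0 0.6;60 0 -44 0 0 0 0.6'
$J '10 0 -8 0 0 0 0.6;20 0 -16 0 0 0 0.6;28 0 -30 0 0 0 0.6;32 0 -55 0 0 0 0.6;32 0 -80 0 0 0 0.6'
$J '0 0 -25 0 0 0 0.6;0 0 -50 0 0 0 0.6;0 0 -70 0 0 0 0.6;0 0 -80 0 0 0 0.6;0 0 -80 0 0 0 0.6'
python3 -c "
from h import *
print(observe()['qpos'],rel([.50,.12,.285]))"
```

```text
t: 36.58
eef_pos: [0.4326, -0.1223, 0.0128]
orientation: [[0.942, -0.337, -0.001], [-0.337, -0.942, 0.001], [-0.001, -0.0, -1.0]]
ft_force: [0.6, -0.0, -0.6]
gripper_width: 0.0852
grip_force: 0.0
t: 37.0
eef_pos: [0.4331, -0.1224, 0.0149]
orientation: [[0.942, -0.336, 0.001], [-0.336, -0.942, -0.0], [0.002, -0.0, -1.0]]
ft_force: [-1.5, 0.4, 6.3]
gripper_width: 0.0605
grip_force: 86.3
t: 37.42
eef_pos: [0.4615, -0.1329, 0.0821]
orientation: [[0.942, -0.337, 0.0], [-0.337, -0.942, -0.0], [0.0, 0.0, -1.0]]
ft_force: [-0.7, -0.2, -1.4]
gripper_width: 0.0602
grip_force: 87.4
t: 37.83
eef_pos: [0.5186, -0.1534, 0.1257]
orientation: [[0.942, -0.337, 0.0], [-0.337, -0.942, -0.0], [0.001, 0.0, -1.0]]
ft_force: [0.9, 0.0, -2.0]
gripper_width: 0.0602
grip_force: 87.4
t: 38.25
eef_pos: [0.5477, -0.1639, 0.2046]
orientation: [[0.942, -0.337, -0.003], [-0.337, -0.942, 0.001], [-0.003, -0.0, -1.0]]
ft_force: [0.0, -0.0, -2.7]
gripper_width: 0.0604
grip_force: 87.4
t: 38.67
eef_pos: [0.5491, -0.1639, 0.2871]
orientation: [[0.942, -0.337, 0.003], [-0.337, -0.942, -0.001], [0.004, -0.0, -1.0]]
ft_force: [1.3, 0.6, -3.4]
gripper_width: 0.0604
grip_force: 87.5
[  30.9006   16.8014  -25.3695   98.3482    7.8144   66.3854 -106.314 ] [-141.8736 -250.7595    1.5753]
```

```bash
J="python3 -m jog"
$J '-5 -15 0 0 0 -0.1 0.6;-20 -40 0 0 0 -0.2 0.6;-35 -65 0 0 0 -0.3 0.6;-50 -90 0 0 0 -0.4 0.6;-65 -115 0 0 0 -0.5 0.6'
$J '0 -15 0 0 0 -0.1 0.6;0 -25 0 0 0 -0.2 0.6;0 -30 0 0 0 -0.3 0.6;0 -30 0 0 0 -0.4 0.6;0 -30 0 0 0 -0.5 0.6'
$J '0 0 0 0 0 -0.1 0.6;0 0 0 0 0 -0.2 0.6;0 0 0 0 0 -0.3 0.6;0 0 0 0 0 -0.4 0.6;0 0 0 0 0 -0.5 0.6'
$J '0 0 0 0 0 -0.1 0.6;0 0 0 0 0 -0.2 0.6;0 0 0 0 0 -0.3 0.6;0 0 0 0 0 -0.4 0.6;0 0 0 0 0 -0.4 0.6'
python3 -c "
from h import *
st=observe();print(rel([.438,.3,.285]),np.degrees(np.arctan2(*st['orientation'][[1,0],0])),st['qpos'])"
```

```text
t: 39.08
eef_pos: [0.5242, -0.0325, 0.283]
orientation: [[0.987, 0.161, -0.003], [0.161, -0.987, 0.0], [-0.003, -0.001, -1.0]]
ft_force: [0.1, 1.2, -3.3]
gripper_width: 0.06
grip_force: 87.6
t: 39.5
eef_pos: [0.5199, -0.0035, 0.2831]
orientation: [[0.788, 0.615, -0.003], [0.615, -0.788, 0.0], [-0.002, -0.002, -1.0]]
ft_force: [0.7, -0.8, -4.4]
gripper_width: 0.0603
grip_force: 87.6
t: 39.92
eef_pos: [0.5199, -0.0042, 0.283]
orientation: [[0.398, 0.918, -0.003], [0.918, -0.398, 0.0], [-0.001, -0.003, -1.0]]
ft_force: [0.5, 1.0, -3.6]
gripper_width: 0.06
grip_force: 87.7
t: 40.33
eef_pos: [0.52, -0.0042, 0.2831]
orientation: [[0.01, 1.0, -0.003], [1.0, -0.01, 0.0], [0.0, -0.003, -1.0]]
ft_force: [0.5, -0.3, -4.6]
gripper_width: 0.0601
grip_force: 87.7
[303.3263 -85.1808  -1.5233] 89.39900390198689 [ 33.9304  15.5505 -47.6851 103.9747  12.4585  66.0946 -18.44  ]
```

```bash
J="python3 -m jog"
$J '10 -8 -4 0 0 0 0.6;28 -22 -8 0 0 0 0.6;46 -38 -12 0 0 0 0.6;64 -54 -12 0 0 0 0.6;82 -70 -12 0 0 0 0.6'
$J '20 -12 0 0 0 0 0.6;40 -15 0 0 0 0 0.6;60 -15 0 0 0 0 0.6;80 -15 0 0 0 0 0.6;100 -15 0 0 0 0 0.6'
$J '20 0 0 0 0 0 0.6;40 0 0 0 0 0 0.6;60 0 0 0 0 0 0.6;80 0 0 0 0 0 0.6;96 0 0 0 0 0 0.6'
$J '12 0 0 0 0 0 0.6;20 0 0 0 0 0 0.6;24 0 0 0 0 0 0.6;25 0 0 0 0 0 0.6;25 0 0 0 0 0 0.6'
$J '0 0 0 0 0 0 0.6;0 0 0 0 0 0 0.6;0 0 0 0 0 0 0.6;0 0 0 0 0 0 0.6;0 0 0 0 0 0 0.6'
$J '0 0 0 0 0 0 0.6;0 0 0 0 0 0 0.6;0 0 0 0 0 0 0.6;0 0 0 0 0 0 0.6;0 0 0 0 0 0 0.6'
python3 snap.py wR4;python3 - <<'E'
from h import *
import pickle
st,im=pickle.load(open("pics/wR4.pkl","rb")); C=cam("wrist",st); p=st["eef_pos"]
print(rel([.438,.3025,.125]))
print(proj(C,[[p[0]-.025,p[1]+.024,p[2]+.021-.14],[p[0]+.025,p[1]+.024,p[2]+.021-.14]]))
print(im[130:230:4,295:330].mean((1,2)).astype(int))
m=np.zeros(im.shape[:2],np.uint8); m[100:260,200:420]=(im.min(2)>150)[100:260,200:420]
for c in cv2.findContours(m,cv2.RETR_EXTERNAL,cv2.CHAIN_APPROX_NONE)[0]:
    if len(c)>60: print(len(c),cv2.boundingRect(c))
# outer rim of near bay by expected projection
from math import *
a=radians(-.8); ex=np.array([cos(a),sin(a),0]); ey=np.array([-sin(a),cos(a),0]); c0=np.array([.438,.3035,.06])
print(proj(C,[c0+sx*.045*ex+sy*.039*ey for sx,sy in((-1,1),(1,1),(-1,-1),(1,-1))]))
cv2.imwrite("pics/x.png",im)
E
```

```text
t: 40.75
eef_pos: [0.4506, 0.0806, 0.2967]
orientation: [[0.017, 1.0, -0.001], [1.0, -0.017, 0.0], [-0.0, -0.001, -1.0]]
ft_force: [-0.1, 0.2, -3.7]
gripper_width: 0.0599
grip_force: 87.7
t: 41.17
eef_pos: [0.4374, 0.1805, 0.2967]
orientation: [[0.017, 1.0, -0.0], [1.0, -0.017, -0.001], [-0.001, -0.0, -1.0]]
ft_force: [0.3, 0.5, -3.7]
gripper_width: 0.0605
grip_force: 87.8
t: 41.58
eef_pos: [0.4385, 0.2771, 0.2966]
orientation: [[0.016, 1.0, -0.001], [1.0, -0.016, -0.0], [-0.0, -0.001, -1.0]]
ft_force: [0.4, 0.4, -3.6]
gripper_width: 0.0601
grip_force: 87.8
t: 42.0
eef_pos: [0.4402, 0.2999, 0.2968]
orientation: [[0.015, 1.0, -0.0], [1.0, -0.015, -0.001], [-0.001, -0.0, -1.0]]
ft_force: [-0.1, -0.2, -3.4]
gripper_width: 0.0604
grip_force: 87.8
t: 42.42
eef_pos: [0.4405, 0.3, 0.2971]
orientation: [[0.015, 1.0, 0.0], [1.0, -0.015, -0.0], [-0.0, 0.0, -1.0]]
ft_force: [-0.7, -0.9, -4.1]
gripper_width: 0.06
grip_force: 87.8
t: 42.83
eef_pos: [0.4404, 0.3003, 0.297]
orientation: [[0.014, 1.0, -0.0], [1.0, -0.014, -0.0], [-0.0, -0.0, -1.0]]
ft_force: [0.2, -0.8, -4.2]
gripper_width: 0.0604
grip_force: 87.8
42.8333 [0.4404 0.3003 0.297 ] [ 0.014   0.9999 -0.    ]
[  2.1594  -2.4005 172.0357]
[[281.2667 172.6796]
 [343.1219 171.9002]]
[102  87 119 108  79 104  94  95  93  91  90  89  87  85  84  84  83  83
  83  66 135 135 135 134 134]
245 (200, 214, 68, 46)
69 (273, 164, 5, 34)
249 (358, 135, 62, 66)
[[270.9856 135.6949]
 [350.2763 135.7947]
 [273.4155 201.585 ]
 [347.9958 201.6659]]
```

```bash
J="python3 -m jog"
$J '1 -1 8 0 0 0 0.6;2 -2 22 0 0 0 0.6;2 -2 36 0 0 0 0.6;2 -2 50 0 0 0 0.6;2 -2 64 0 0 0 0.6'
$J '0 0 14 0 0 0 0.6;0 0 28 0 0 0 0.6;0 0 42 0 0 0 0.6;0 0 54 0 0 0 0.6;0 0 66 0 0 0 0.6'
$J '0 0 7 0 0 0 0.6;0 0 14 0 0 0 0.6;0 0 20 0 0 0 0.6;0 0 25 0 0 0 0.6;0 0 29 0 0 0 0.6'
$J '0 0 2 0 0 0 0.6;0 0 4 0 0 0 0.6;0 0 6 0 0 0 0.6;0 0 8 0 0 0 0.6;0 0 9 0 0 0 0.6'
$J '0 0 1 0 0 0 0.6;0 0 2 0 0 0 0.6;0 0 3 0 0 0 0.6;0 0 3 0 0 0 0.6;0 0 3 0 0 0 0.6'
```

```text
t: 43.3
eef_pos: [0.4382, 0.3022, 0.2318]
orientation: [[0.014, 1.0, -0.0], [1.0, -0.014, -0.0], [-0.0, -0.0, -1.0]]
ft_force: [0.5, 0.2, -4.1]
gripper_width: 0.0599
grip_force: 87.8
t: 43.72
eef_pos: [0.4384, 0.3023, 0.1657]
orientation: [[0.014, 1.0, -0.0], [1.0, -0.014, -0.0], [-0.0, -0.0, -1.0]]
ft_force: [0.8, 0.4, -4.2]
gripper_width: 0.0604
grip_force: 87.8
t: 44.13
eef_pos: [0.4386, 0.3024, 0.1378]
orientation: [[0.014, 1.0, 0.0], [1.0, -0.014, 0.0], [0.0, 0.0, -1.0]]
ft_force: [-0.4, 0.4, -3.4]
gripper_width: 0.0601
grip_force: 87.8
t: 44.55
eef_pos: [0.4385, 0.3023, 0.1289]
orientation: [[0.014, 1.0, 0.0], [1.0, -0.014, 0.0], [0.0, 0.0, -1.0]]
ft_force: [-0.8, 0.1, -4.4]
gripper_width: 0.0605
grip_force: 87.8
t: 44.97
eef_pos: [0.4384, 0.3023, 0.126]
orientation: [[0.014, 1.0, 0.0], [1.0, -0.014, -0.0], [-0.0, 0.0, -1.0]]
ft_force: [0.1, -0.4, -3.2]
gripper_width: 0.0598
grip_force: 87.8
```

```bash
J="python3 -m jog"
$J '0 0 1 0 0 0 0.6;0 0 2 0 0 0 0.6;0 0 2.5 0 0 0 0.6;0 0 2.5 0 0 0 0.75;0 0 2.5 0 0 0 0.85'
$J '0 0 0 0 0 0 0.9;0 0 0 0 0 0 1;0 0 -3 0 0 0 1;0 0 -10 0 0 0 1;0 0 -25 0 0 0 1'
$J '0 0 -30 0 0 0 1;0 0 -60 0 0 0 1;0 0 -95 0 0 0 1;-10 0 -130 0 0 0 1;-25 0 -160 0 0 0 1'
$J '-25 10 -20 0 0 0 1;-55 20 -30 0 0 0 1;-90 30 -30 0 0 0 1;-125 40 -30 0 0 0 1;-160 50 -30 0 0 0 1'
$J '-35 10 0 0 0 0.1 1;-70 20 0 0 0 0.2 1;-100 20 0 0 0 0.3 1;-120 20 0 0 0 0.4 1;-125 20 0 0 0 0.5 1'
$J '0 0 0 0 0 0.11 1;0 0 0 0 0 0.22 1;0 0 0 0 0 0.33 1;0 0 0 0 0 0.44 1;0 0 0 0 0 0.55 1'
$J '0 0 0 0 0 0.11 1;0 0 0 0 0 0.22 1;0 0 0 0 0 0.33 1;0 0 0 0 0 0.44 1;0 0 0 0 0 0.55 1'
$J '0 0 0 0 0 0.02 1;0 0 0 0 0 0.03 1;0 0 0 0 0 0.03 1;0 0 0 0 0 0.03 1;0 0 0 0 0 0.03 1'
python3 snap.py w4
python3 - <<'E'
from h import *
import pickle
st,im=pickle.load(open("pics/w4.pkl","rb")); C=cam("wrist",st)
u=np.array([.99734,-.0729,0]); v=np.array([.0729,.99734,0]); c=np.array([.5083,.0586,.012])
g=(im.max(2)<30).astype(np.uint8)
for n,d,nrm,rng in(("leg x",u,v,np.arange(.03,.14,.01)),("leg y",-v,u,np.arange(.03,.25,.02))):
    for s in rng:
        w=c+d*s+nrm*np.linspace(-.016,.016,65)[:,None]; p=proj(C,w)
        val=cv2.remap(im.max(2).astype(np.float32),p[:,:1].astype(np.float32),p[:,1:].astype(np.float32),cv2.INTER_LINEAR).ravel()
        o=np.linspace(-16,16,65)[val<45]; print(n,round(s,2),(o.min(),o.max()) if len(o) else None,int(val.max()),end=" | ")
    print()
E
```

```text
t: 45.38
eef_pos: [0.4389, 0.3028, 0.1241]
orientation: [[0.014, 1.0, 0.001], [1.0, -0.014, 0.001], [0.001, 0.001, -1.0]]
ft_force: [0.3, 0.1, -0.3]
gripper_width: 0.0722
grip_force: 0.0
t: 45.8
eef_pos: [0.4376, 0.3016, 0.1479]
orientation: [[0.014, 1.0, -0.002], [1.0, -0.014, -0.001], [-0.001, -0.002, -1.0]]
ft_force: [0.3, -0.0, 0.1]
gripper_width: 0.0855
grip_force: 0.0
t: 46.22
eef_pos: [0.4374, 0.279, 0.3116]
orientation: [[0.011, 1.0, 0.001], [1.0, -0.011, 0.002], [0.002, 0.001, -1.0]]
ft_force: [0.5, 0.3, 0.1]
gripper_width: 0.0852
grip_force: 0.0
t: 46.63
eef_pos: [0.4859, 0.1153, 0.3396]
orientation: [[0.013, 1.0, 0.002], [1.0, -0.013, -0.0], [-0.0, 0.002, -1.0]]
ft_force: [1.2, -0.1, -0.2]
gripper_width: 0.0853
grip_force: 0.0
t: 47.05
eef_pos: [0.5039, -0.0133, 0.3387]
orientation: [[0.501, 0.865, -0.0], [0.865, -0.501, -0.001], [-0.001, 0.0, -1.0]]
ft_force: [0.3, 0.3, -0.8]
gripper_width: 0.0854
grip_force: 0.0
t: 47.47
eef_pos: [0.5039, -0.0083, 0.3391]
orientation: [[0.877, 0.481, 0.0], [0.481, -0.877, 0.0], [0.0, 0.0, -1.0]]
ft_force: [0.5, 0.1, -0.5]
gripper_width: 
[... 974 characters left out ...]
.0)) 120 | leg x 0.13 (np.float64(-6.5), np.float64(7.5)) 114 | leg x 0.14 (np.float64(-6.5), np.float64(7.5)) 112 | 
leg y 0.03 (np.float64(-6.5), np.float64(7.0)) 112 | leg y 0.05 (np.float64(-6.5), np.float64(7.0)) 114 | leg y 0.07 (np.float64(-7.0), np.float64(7.0)) 110 | leg y 0.09 (np.float64(-7.0), np.float64(6.5)) 114 | leg y 0.11 (np.float64(-7.0), np.float64(6.5)) 112 | leg y 0.13 (np.float64(-7.0), np.float64(6.0)) 115 | leg y 0.15 (np.float64(-7.0), np.float64(6.0)) 114 | leg y 0.17 (np.float64(-7.0), np.float64(6.0)) 114 | leg y 0.19 (np.float64(-7.0), np.float64(6.0)) 116 | leg y 0.21 (np.float64(-7.0), np.float64(6.0)) 116 | leg y 0.23 (np.float64(-7.0), np.float64(6.0)) 116 |
```

```bash
J="python3 -m jog"
$J '3 25 0 0 0 0 1;6 60 0 0 0 0 1;10 95 0 0 0 0 1;14 130 0 0 0 0 1;17 165 0 0 0 0 1'
$J '3 35 3 0 0 0 1;6 70 6 0 0 0 1;9 105 9 0 0 0 1;11 135 9 0 0 0 1;12 157 9 0 0 0 1'
$J '0 0 0 0 0 0 1;0 0 0 0 0 0 1;0 0 0 0 0 0 1;0 0 0 0 0 0 1;0 0 0 0 0 0 1'
python3 snap.py w5
python3 - <<'E'
from h import *
import pickle
st,im=pickle.load(open("pics/w5.pkl","rb")); C=cam("wrist",st)
hsv=cv2.cvtColor(im,cv2.COLOR_RGB2HSV)
m=((hsv[:,:,1]>110)&(hsv[:,:,0]>5)&(hsv[:,:,0]<25)).astype(np.uint8)
for c in cv2.findContours(m,cv2.RETR_EXTERNAL,cv2.CHAIN_APPROX_NONE)[0]:
    if cv2.contourArea(c)<200: continue
    x,y,w,h=cv2.boundingRect(c); print(cv2.contourArea(c),(x,y,w,h))
    if 200<x<430 and 100<y<300:
        sub=hsv[y-4:y+h+4:3,x-4:x+w+4:3,2]; print(sub); 
        for thr in np.percentile(hsv[:,:,2][m>0],[5,50,95]): print(thr)
E
```

```text
t: 48.77
eef_pos: [0.5088, -0.1761, 0.3386]
orientation: [[0.997, -0.072, 0.0], [-0.072, -0.997, -0.0], [0.0, 0.0, -1.0]]
ft_force: [1.4, 0.1, -0.3]
gripper_width: 0.0856
grip_force: 0.0
t: 49.18
eef_pos: [0.5084, -0.3355, 0.3289]
orientation: [[0.997, -0.075, -0.001], [-0.075, -0.997, -0.0], [-0.001, 0.0, -1.0]]
ft_force: [-0.0, -0.1, 0.4]
gripper_width: 0.0855
grip_force: 0.0
t: 49.6
eef_pos: [0.5099, -0.3304, 0.3299]
orientation: [[0.998, -0.071, 0.0], [-0.071, -0.998, 0.0], [0.0, -0.0, -1.0]]
ft_force: [-0.8, -0.6, 0.5]
gripper_width: 0.0856
grip_force: 0.0
49.6 [ 0.5099 -0.3304  0.3299] [ 0.9975 -0.0706  0.0004]
792.5 (299, 158, 27, 38)
[[ 72  72  71  73  72  72  72  72  82  81  81  81]
 [ 71  72  72  72  72  72  67  65  63  74  74  75]
 [ 72  72  67  59  59  58  57  56  54  48  55  55]
 [ 71  71  68  59  61  61  59  57  56  48  54  54]
 [ 72  71  61  61  62  60  59  59  58  47  54  54]
 [ 72  68  60  63  61  61  66  74  83  58  54  55]
 [ 81  69  87 100  97 103 107 106 104  85  54  55]
 [ 80  90 113 114 110 110 110 108 107  95  56  56]
 [ 80  83 115 109 111 112 108 105 109 105 
[... 765 characters left out ...]
58 154 136  96  86]
 [131 132 117 142 159 153 133  91  84]
 [132 130 118 145 159 153 129  88  85]
 [134 130 123 145 155 153 124  85  81]
 [134 128 124 146 149 152 119  87  85]
 [132 128 123 147 149 151 116  89  84]
 [132 133 127 147 150 149 112  88  87]
 [ 85  86 131 148 151 147 109  86  85]
 [ 82  83  65  81  97 114 103  84  86]
 [ 85  80  65  82 100 109  96  85  87]
 [ 84  81  66  84 103 108  90  89  84]
 [ 83  81  68  84 105 108  88  83  85]
 [ 86  81  69  87 106 106  87  87  86]
 [ 86  81  70  88 108 105  86  87  87]
 [128 126  70  92 110 105  86  87  87]
 [131 120 145 119 126 105  84  88  89]
 [ 59  64 132 154 149  97  62  62  81]
 [107 107 107 108 108 107 108 108  98]]
59.0
105.0
154.0
```

Run:
```python
from h import *
import pickle
st,im=pickle.load(open("pics/w5.pkl","rb")); C=cam("wrist",st)
hsv=cv2.cvtColor(im,cv2.COLOR_RGB2HSV); V=hsv[:,:,2].astype(int)
m=((hsv[:,:,1]>110)&(hsv[:,:,0]>5)&(hsv[:,:,0]<25)); b=np.zeros_like(m); b[154:200,290:335]=1; m&=b
for lo in (85,95):
    t=(m&(V>lo)).astype(np.uint8)
    c=max(cv2.findContours(t,cv2.RETR_EXTERNAL,cv2.CHAIN_APPROX_NONE)[0],key=cv2.contourArea)
    w=cast(C,c[:,0,:],.155)[:,:2]*1000; print(cv2.minAreaRect(w.astype(np.float32)), cv2.moments(t,True)['m10']/t.sum(), cast(C,[np.argwhere(t)[:,::-1].mean(0)],.155))
# top cam cross-check of handle/foot
C2=cam("top"); im2=get_image("top"); h2=cv2.cvtColor(im2,cv2.COLOR_RGB2HSV)
print(rel([.51,-.332,.11]))
# black well / foot dark mask
d=np.zeros(im.shape[:2],np.uint8); d[110:260,240:400]=(V<48)[110:260,240:400]
for c in cv2.findContours(d,cv2.RETR_EXTERNAL,cv2.CHAIN_APPROX_NONE)[0]:
    if cv2.contourArea(c)>150: print("dark",cv2.contourArea(c),cv2.minAreaRect((cast(C,c[:,0,:],.006)[:,:2]*1000).astype(np.float32)))
```

```text
((513.5231323242188, -329.0948486328125), (24.20227813720703, 23.85951042175293), 5.08793830871582) 311.5133689839572 [[ 0.5135 -0.3291  0.155 ]]
((513.1610717773438, -328.8152160644531), (23.530540466308594, 23.12510871887207), 5.08793830871582) 311.24202626641653 [[ 0.5133 -0.3288  0.155 ]]
[  0.2451   1.0621 219.8302]
dark 225.5 ((506.7506103515625, -359.05908203125), (64.91304016113281, 27.49484634399414), 14.857535362243652)
```

```bash
J="python3 -m jog"
$J '1 0 20 0 0 -0.05 1;2 0 45 0 0 -0.1 1;3 -1 75 0 0 -0.158 1;3 -1 105 0 0 -0.158 1;3 -1 135 0 0 -0.158 1' 60
$J '0 0 25 0 0 0 1;0 0 45 0 0 0 1;0 0 65 0 0 0 1;0 0 80 0 0 0 1;0 0 88 0 0 0 1'
python3 -c "
from h import *
print(rel([.5134,-.329,.105]))"
```

```text
t: 50.12
eef_pos: [0.5127, -0.3306, 0.1937]
orientation: [[0.996, 0.086, 0.001], [0.086, -0.996, -0.0], [0.001, 0.001, -1.0]]
ft_force: [-0.2, 0.3, -0.3]
gripper_width: 0.0857
grip_force: 0.0
t: 50.53
eef_pos: [0.5116, -0.3302, 0.1046]
orientation: [[0.996, 0.085, -0.002], [0.085, -0.996, 0.001], [-0.002, -0.002, -1.0]]
ft_force: [-0.0, 0.1, 0.2]
gripper_width: 0.0856
grip_force: 0.0
[ 1.8664 -1.0875 -0.3867]
```

```bash
J="python3 -m jog"
$J '1 -1 0 0 0 0 0.7;1 -1 0 0 0 0 0.5;1 -1 0 0 0 0 0.35;1 -1 0 0 0 0 0.2;1 -1 0 0 0 0 0.1' 60
$J '0 0 0 0 0 0 0.1;0 0 0 0 0 0 0.1;0 0 0 0 0 0 0.1;0 0 0 0 0 0 0.1;0 0 0 0 0 0 0.1'
python3 -c "
from h import *
s=observe();print(s['eef_pos'],s['moment'],np.degrees(np.arctan2(*s['orientation'][[1,0],0])))"
```

```text
t: 50.95
eef_pos: [0.5141, -0.3303, 0.1077]
orientation: [[0.996, 0.085, 0.002], [0.085, -0.996, -0.001], [0.002, 0.001, -1.0]]
ft_force: [-1.1, -0.2, 10.8]
gripper_width: 0.0256
grip_force: 19.6
t: 51.37
eef_pos: [0.5142, -0.3304, 0.1077]
orientation: [[0.996, 0.085, 0.002], [0.085, -0.996, -0.001], [0.002, 0.001, -1.0]]
ft_force: [-0.8, 0.6, 6.7]
gripper_width: 0.0255
grip_force: 59.5
[ 0.5142 -0.3304  0.1077] [ 0.055   0.1995 -0.0228] 4.855306649494642
```

```bash
J="python3 -m jog"
$J '0 0 -8 0 0 0 0.1;0 0 -22 0 0 0 0.1;0 0 -36 0 0 0 0.1;0 0 -50 0 0 0 0.1;0 0 -64 0 0 0 0.1' 80
$J '0 0 -10 0 0 0 0.1;0 0 -18 0 0 0 0.1;0 0 -23 0 0 0 0.1;0 0 -25 0 0 0 0.1;0 0 -25 0 0 0 0.1'
python3 -c "
from h import *
print(observe()['eef_pos'],rel([.4911,-.1803,.13]))"
```

```text
t: 51.78
eef_pos: [0.5129, -0.3299, 0.1712]
orientation: [[0.996, 0.085, -0.001], [0.085, -0.996, 0.0], [-0.001, -0.0, -1.0]]
ft_force: [0.6, -0.3, -0.9]
gripper_width: 0.0252
grip_force: 78.5
t: 52.2
eef_pos: [0.5133, -0.3301, 0.1956]
orientation: [[0.996, 0.085, 0.0], [0.085, -0.996, -0.0], [0.0, 0.0, -1.0]]
ft_force: [-0.1, -0.1, -1.3]
gripper_width: 0.0252
grip_force: 78.5
[ 0.5133 -0.3301  0.1956] [  -9.4957 -151.1142   65.6055]
```

```bash
J="python3 -m jog"
$J '-2 -20 0 0 0 0 0.1;-4 -45 0 0 0 0 0.1;-5 -70 0 0 0 0 0.1;-7 -95 0 0 0 0 0.1;-8 -120 0 0 0 0 0.1'
$J '-1 -15 10 0 0 0 0.1;-1 -25 20 0 0 0 0.1;-1 -31 35 0 0 0 0.1;-1 -31 50 0 0 0 0.1;-1 -31 60 0 0 0 0.1'
$J '0 0 2 0 0 0 0.1;0 0 2 0 0 0 0.1;0 0 2 0 0 0 0.1;0 0 2 0 0 0 0.1;0 0 2 0 0 0 0.1'
python3 -c "
from h import *
print(observe()['eef_pos'],rel([.4911,-.1803,.0967]))"
```

```text
t: 52.62
eef_pos: [0.4943, -0.21, 0.1947]
orientation: [[0.996, 0.084, -0.001], [0.084, -0.996, 0.001], [-0.001, -0.001, -1.0]]
ft_force: [1.0, 0.4, -0.4]
gripper_width: 0.0255
grip_force: 78.7
t: 53.03
eef_pos: [0.4906, -0.1796, 0.1337]
orientation: [[0.996, 0.086, -0.002], [0.086, -0.996, 0.001], [-0.002, -0.001, -1.0]]
ft_force: [-0.2, -0.2, -1.6]
gripper_width: 0.0251
grip_force: 78.7
t: 53.45
eef_pos: [0.4922, -0.1807, 0.1343]
orientation: [[0.996, 0.084, 0.001], [0.084, -0.996, -0.001], [0.001, 0.001, -1.0]]
ft_force: [0.7, -0.4, -2.5]
gripper_width: 0.0254
grip_force: 78.6
[ 0.4922 -0.1807  0.1343] [-1.0723 -0.506  37.5565]
```

```bash
J="python3 -m jog"
$J '-1 1 4 0 0 0 0.1;-1 3 9 0 0 0 0.1;-1 3 13 0 0 0 0.1;-1 3 16 0 0 0 0.1;-1 3 18 0 0 0 0.1'
$J '0 0 2 0 0 0 0.1;0 0 5 0 0 0 0.1;0 0 8 0 0 0 0.1;0 0 11 0 0 0 0.1;0 0 13 0 0 0 0.1'
$J '0 0 2 0 0 0 0.1;0 0 4 0 0 0 0.1;0 0 5 0 0 0 0.1;0 0 6 0 0 0 0.1;0 0 6 0 0 0 0.1'
python3 -c "
from h import *
s=observe();print(s['eef_pos'],s['moment'],rel([.4911,-.1803,.0967]),rel([.5091,.0591,.0967]))"
```

```text
t: 53.87
eef_pos: [0.4906, -0.1834, 0.1149]
orientation: [[0.996, 0.085, -0.001], [0.085, -0.996, 0.0], [-0.001, -0.0, -1.0]]
ft_force: [-0.4, -0.3, -1.2]
gripper_width: 0.0249
grip_force: 78.6
t: 54.28
eef_pos: [0.4908, -0.1834, 0.1021]
orientation: [[0.996, 0.085, -0.0], [0.085, -0.996, 0.0], [-0.0, -0.0, -1.0]]
ft_force: [-0.4, 0.1, -1.2]
gripper_width: 0.0256
grip_force: 78.6
t: 54.7
eef_pos: [0.4909, -0.1834, 0.0964]
orientation: [[0.996, 0.085, -0.0], [0.085, -0.996, 0.0], [-0.0, -0.0, -1.0]]
ft_force: [0.4, -0.0, -1.3]
gripper_width: 0.0251
grip_force: 78.6
[ 0.4909 -0.1834  0.0964] [ 0.0409 -0.0314 -0.0051] [ 0.4934 -3.1005 -0.2835] [  38.7051 -240.1158   -0.281 ]
```

```bash
J="python3 -m jog"; F="grep -E eef_pos|ft_force"
$J '0.3 -2 0 0 0 0 0.1;0.8 -5 0 0 0 0 0.1;1.3 -8 0 0 0 0 0.1;1.8 -11 0 0 0 0 0.1;2.3 -14 0 0 0 0 0.1' | $F
$J '0.5 -3 0 0 0 0 0.1;1 -5.9 0 0 0 0 0.1;1.4 -8.9 0 0 0 0 0.1;1.9 -11.8 0 0 0 0 0.1;2.4 -14.8 0 0 0 0 0.1' | $F
$J '0.5 -3 0 0 0 0 0.1;1 -5.9 0 0 0 0 0.1;1.4 -8.9 0 0 0 0 0.1;1.9 -11.8 0 0 0 0 0.1;2.4 -14.8 0 0 0 0 0.1' | $F
$J '0.5 -3 0 0 0 0 0.1;1 -5.9 0 0 0 0 0.1;1.4 -8.9 0 0 0 0 0.1;1.9 -11.8 0 0 0 0 0.1;2.4 -14.8 0 0 0 0 0.1' | $F
$J '0.5 -3 0 0 0 0 0.1;1 -5.9 0 0 0 0 0.1;1.4 -8.9 0 0 0 0 0.1;1.9 -11.8 0 0 0 0 0.1;2.4 -14.8 0 0 0 0 0.1' | $F
python3 -c "
from h import *
s=observe();print(s['eef_pos'],s['moment'],rel([.5091,.0591,.0967]))"
```

```text
eef_pos: [0.4921, -0.1687, 0.0966]
ft_force: [0.6, -0.0, -1.2]
eef_pos: [0.4932, -0.154, 0.0965]
ft_force: [0.3, -0.5, -0.7]
eef_pos: [0.4943, -0.1391, 0.0966]
ft_force: [-0.5, -0.5, -0.9]
eef_pos: [0.4955, -0.1242, 0.0965]
ft_force: [0.4, 0.1, -1.6]
eef_pos: [0.4966, -0.1092, 0.0965]
ft_force: [-0.1, 0.0, -1.6]
[ 0.4966 -0.1092  0.0965] [-0.0165  0.0347  0.0012] [  26.7022 -166.6324   -0.1664]
```

```bash
J="python3 -m jog"; F="grep -E eef_pos|ft_force"
$J '0.5 -3 0 0 0 0 0.1;1 -5.9 0 0 0 0 0.1;1.4 -8.9 0 0 0 0 0.1;1.9 -11.8 0 0 0 0 0.1;2.4 -14.8 0 0 0 0 0.1' | $F
$J '0.5 -3 0 0 0 0 0.1;1 -5.9 0 0 0 0 0.1;1.4 -8.9 0 0 0 0 0.1;1.9 -11.8 0 0 0 0 0.1;2.4 -14.8 0 0 0 0 0.1' | $F
$J '0.5 -3 0 0 0 0 0.1;1 -5.9 0 0 0 0 0.1;1.4 -8.9 0 0 0 0 0.1;1.9 -11.8 0 0 0 0 0.1;2.4 -14.8 0 0 0 0 0.1' | $F
$J '0.5 -3 0 0 0 0 0.1;1 -5.9 0 0 0 0 0.1;1.4 -8.9 0 0 0 0 0.1;1.9 -11.8 0 0 0 0 0.1;2.4 -14.8 0 0 0 0 0.1' | $F
$J '0.5 -3 0 0 0 0 0.1;1 -5.9 0 0 0 0 0.1;1.4 -8.9 0 0 0 0 0.1;1.9 -11.8 0 0 0 0 0.1;2.4 -14.8 0 0 0 0 0.1' | $F
$J '0.5 -3 0 0 0 0 0.1;1 -5.9 0 0 0 0 0.1;1.4 -8.9 0 0 0 0 0.1;1.9 -11.8 0 0 0 0 0.1;2.4 -14.8 0 0 0 0 0.1' | $F
$J '0.5 -3 0 0 0 0 0.1;1 -5.9 0 0 0 0 0.1;1.4 -8.9 0 0 0 0 0.1;1.9 -11.8 0 0 0 0 0.1;2.4 -14.8 0 0 0 0 0.1' | $F
$J '0.5 -3 0 0 0 0 0.1;1 -5.9 0 0 0 0 0.1;1.4 -8.9 0 0 0 0 0.1;1.9 -11.8 0 0 0 0 0.1;2.4 -14.8 0 0 0 0 0.1' | $F
$J '0.5 -3 0 0 0 0 0.1;1 -5.9 0 0 0 0 0.1;1.4 -8.9 0 0 0 0 0.1;1.9 -11.8 0 0 0 0 0.1;2.4 -14.8 0 0 0 0 0.1' | $F
python3 -c "
from h import *
s=observe();print(s['eef_pos'],s['moment'],rel([.5091,.0591,.0967]))"
```

```text
eef_pos: [0.4977, -0.0942, 0.0966]
ft_force: [-0.5, 0.1, -1.7]
eef_pos: [0.4989, -0.0793, 0.0966]
ft_force: [0.3, 0.1, -1.3]
eef_pos: [0.5, -0.0644, 0.0965]
ft_force: [-0.1, 0.7, -1.7]
eef_pos: [0.5011, -0.0494, 0.0965]
ft_force: [0.2, -0.7, -1.6]
eef_pos: [0.5023, -0.0345, 0.0965]
ft_force: [0.0, -0.2, -0.6]
eef_pos: [0.5034, -0.0195, 0.0965]
ft_force: [0.2, -0.1, -1.3]
eef_pos: [0.5046, -0.0045, 0.0966]
ft_force: [-0.1, 0.6, -1.4]
eef_pos: [0.5057, 0.0104, 0.0965]
ft_force: [0.4, 0.7, -1.7]
eef_pos: [0.5068, 0.0253, 0.0965]
ft_force: [0.5, 0.4, -1.0]
[0.5068 0.0253 0.0965] [-0.0304  0.0359  0.0585] [  5.1143 -33.4533  -0.1607]
```

```bash
J="python3 -m jog"; F="grep -E eef_pos|ft_force"
$J '0.5 -3 0 0 0 0 0.1;1 -5.9 0 0 0 0 0.1;1.4 -8.9 0 0 0 0 0.1;1.9 -11.8 0 0 0 0 0.1;2.4 -14.8 0 0 0 0 0.1' | $F
$J '0.5 -3 0 0 0 0 0.1;1 -5.9 0 0 0 0 0.1;1.4 -8.9 0 0 0 0 0.1;1.8 -11.8 0 0 0 0 0.1;2.2 -14.5 0 0 0 0 0.1' | $F
$J '0.2 -2 0 0 0 0 0.1;0.4 -3.5 0 0 0 0 0.1;0.5 -4 0 0 0 0 0.1;0.5 -4 0 0 0 0 0.1;0.5 -4 0 0 0 0 0.1' | $F
python3 -c "
from h import *
s=observe();print(s['eef_pos'],s['moment'],rel([.5091,.0591,.0967]),rel([.6328,.0500,.0967]))"
```

```text
eef_pos: [0.508, 0.0403, 0.0965]
ft_force: [-0.4, -0.2, -1.0]
eef_pos: [0.5089, 0.0549, 0.0965]
ft_force: [-0.4, -0.0, -0.5]
eef_pos: [0.509, 0.0585, 0.0965]
ft_force: [-0.4, 0.6, -1.4]
[0.509  0.0585 0.0965] [0.038  0.0276 0.0193] [ 0.1014 -0.5681 -0.1858] [122.5901  18.951   -0.1959]
```

```bash
J="python3 -m jog"; F="grep -E eef_pos|ft_force"
$J '2 0.2 0 0 0 0 0.1;5 0.6 0 0 0 0 0.1;8 1 0 0 0 0 0.1;11 1.5 0 0 0 0 0.1;14 2 0 0 0 0 0.1' | $F
$J '3 0.5 0 0 0 0 0.1;5.9 0.9 0 0 0 0 0.1;8.9 1.4 0 0 0 0 0.1;11.8 1.8 0 0 0 0 0.1;14.8 2.3 0 0 0 0 0.1' | $F
$J '3 0.5 0 0 0 0 0.1;5.9 0.9 0 0 0 0 0.1;8.9 1.4 0 0 0 0 0.1;11.8 1.8 0 0 0 0 0.1;14.8 2.3 0 0 0 0 0.1' | $F
$J '3 0.5 0 0 0 0 0.1;5.9 0.9 0 0 0 0 0.1;8.9 1.4 0 0 0 0 0.1;11.8 1.8 0 0 0 0 0.1;14.8 2.3 0 0 0 0 0.1' | $F
$J '3 0.5 0 0 0 0 0.1;5.9 0.9 0 0 0 0 0.1;8.9 1.4 0 0 0 0 0.1;11.8 1.8 0 0 0 0 0.1;14.8 2.3 0 0 0 0 0.1' | $F
python3 -c "
from h import *
s=observe();print(s['eef_pos'],s['moment'],rel([.6328,.0500,.0967]))"
```

```text
eef_pos: [0.5237, 0.0578, 0.0966]
ft_force: [-0.3, 0.6, -1.1]
eef_pos: [0.5384, 0.0568, 0.0965]
ft_force: [-0.1, -0.6, -0.7]
eef_pos: [0.5534, 0.0557, 0.0965]
ft_force: [0.4, -0.4, -1.3]
eef_pos: [0.5683, 0.0547, 0.0965]
ft_force: [0.7, 0.1, -2.1]
eef_pos: [0.5832, 0.0537, 0.0966]
ft_force: [0.5, 0.0, -1.5]
[0.5832 0.0537 0.0966] [-0.0157  0.0138 -0.0192] [49.0599  7.8837 -0.1375]
```

Finish the leg (50 mm), stop, then lift slowly.

```bash
J="python3 -m jog"; F="grep -E eef_pos|ft_force"
$J '3 0.5 0 0 0 0 0.1;5.9 0.9 0 0 0 0 0.1;8.9 1.4 0 0 0 0 0.1;11.8 1.8 0 0 0 0 0.1;14.8 2.4 0 0 0 0 0.1' | $F
$J '3 0.5 0 0 0 0 0.1;5.9 0.9 0 0 0 0 0.1;8.9 1.4 0 0 0 0 0.1;11.8 1.8 0 0 0 0 0.1;14.8 2.4 0 0 0 0 0.1' | $F
$J '3 0.5 0 0 0 0 0.1;5.9 0.9 0 0 0 0 0.1;8.9 1.4 0 0 0 0 0.1;11.8 1.8 0 0 0 0 0.1;14.8 2.4 0 0 0 0 0.1' | $F
$J '2 0.3 0 0 0 0 0.1;4 0.6 0 0 0 0 0.1;5 0.7 0 0 0 0 0.1;5 0.7 0 0 0 0 0.1;5 0.7 0 0 0 0 0.1' | $F
$J '0 0 -2 0 0 0 0.1;0 0 -5 0 0 0 0.1;0 0 -8 0 0 0 0.1;0 0 -11 0 0 0 0.1;0 0 -14 0 0 0 0.1' | $F
$J '0 0 -8 0 0 0 0.1;0 0 -25 0 0 0 0.1;0 0 -50 0 0 0 0.1;0 0 -75 0 0 0 0.1;0 0 -95 0 0 0 0.1' | $F
$J '0 0 -5 0 0 0 0.1;0 0 -5 0 0 0 0.1;0 0 -5 0 0 0 0.1;0 0 -5 0 0 0 0.1;0 0 -5 0 0 0 0.1' | $F
python3 -c "
from h import *
s=observe();print(s['eef_pos'],s['moment'],rel([.5137,-.3303,.20]))"
```

```text
eef_pos: [0.5982, 0.0526, 0.0965]
ft_force: [-0.1, 0.7, -1.4]
eef_pos: [0.6131, 0.0515, 0.0965]
ft_force: [-0.3, -0.2, -1.3]
eef_pos: [0.6281, 0.0503, 0.0965]
ft_force: [0.0, 0.4, -0.7]
eef_pos: [0.6328, 0.0501, 0.0965]
ft_force: [0.4, -0.3, -0.9]
eef_pos: [0.633, 0.0501, 0.1111]
ft_force: [0.9, 0.4, -1.1]
eef_pos: [0.6332, 0.0503, 0.2081]
ft_force: [0.3, 0.4, -0.6]
eef_pos: [0.6319, 0.0498, 0.2088]
ft_force: [0.5, 0.3, -1.8]
[0.6319 0.0498 0.2088] [-0.0575  0.0261 -0.0094] [-149.9751  368.6739    9.2709]
```

```bash
J="python3 -m jog"; F="grep -E eef_pos|ft_force"
$J '-8 20 0 0 0 0 0.1;-20 50 0 0 0 0 0.1;-33 82 0 0 0 0 0.1;-46 114 0 0 0 0 0.1;-60 147 0 0 0 0 0.1' | $F
$J '-13 32 0 0 0 0 0.1;-26 64 0 0 0 0 0.1;-39 96 0 0 0 0 0.1;-52 128 0 0 0 0 0.1;-63 155 0 0 0 0 0.1' | $F
$J '-10 25 0 0 0 0 0.1;-18 45 0 0 0 0 0.1;-24 60 0 0 0 0 0.1;-27 67 0 0 0 0 0.1;-27 67 0 0 0 0 0.1' | $F
$J '0 0 0 0 0 0 0.1;0 0 0 0 0 0 0.1;0 0 0 0 0 0 0.1;0 0 0 0 0 0 0.1;0 0 0 0 0 0 0.1' | $F
python3 -c "
from h import *
s=observe();print(s['orientation'],rel([.5137,-.3303,.1077]))"
```

```text
eef_pos: [0.5844, -0.1025, 0.2094]
ft_force: [1.8, -0.5, -1.1]
eef_pos: [0.5341, -0.2639, 0.2094]
ft_force: [0.2, -0.1, -0.3]
eef_pos: [0.5132, -0.3323, 0.2094]
ft_force: [0.2, -0.6, -1.1]
eef_pos: [0.5151, -0.3294, 0.2106]
ft_force: [0.2, -0.7, -0.8]
[[ 0.9963  0.0861  0.0002]
 [ 0.0861 -0.9963  0.0001]
 [ 0.0002 -0.0001 -1.    ]] [ -1.4784   0.7536 102.9428]
```

```bash
J="python3 -m jog"; F="grep -E eef_pos|ft_force"
$J '-1 0.5 6 0 0 0 0.1;-1.5 0.7 18 0 0 0 0.1;-1.5 0.7 30 0 0 0 0.1;-1.5 0.7 42 0 0 0 0.1;-1.5 0.7 52 0 0 0 0.1' | $F
$J '0 0 10 0 0 0 0.1;0 0 20 0 0 0 0.1;0 0 29 0 0 0 0.1;0 0 37 0 0 0 0.1;0 0 43 0 0 0 0.1' | $F
$J '0 0 2 0 0 0 0.1;0 0 4 0 0 0 0.1;0 0 5 0 0 0 0.1;0 0 6 0 0 0 0.1;0 0 6 0 0 0 0.1' | $F
$J '0 0 1 0 0 0 0.1;0 0 2 0 0 0 0.1;0 0 2 0 0 0 0.1;0 0 2 0 0 0 0.1;0 0 2 0 0 0 0.1' | $F
```

```text
eef_pos: [0.5123, -0.3308, 0.1562]
ft_force: [0.9, 0.4, -2.2]
eef_pos: [0.513, -0.331, 0.1144]
ft_force: [0.3, -0.8, -1.1]
eef_pos: [0.5134, -0.3313, 0.1098]
ft_force: [0.7, -0.6, -1.7]
eef_pos: [0.5134, -0.3313, 0.1078]
ft_force: [-0.4, 0.0, 0.6]
```

```bash
J="python3 -m jog"; F="grep -E eef_pos|ft_force|width"
$J '0 0 0.5 0 0 0 0.1;0 0 0.5 0 0 0 0.35;0 0 0.5 0 0 0 0.5;0 0 0.5 0 0 0 0.8;0 0 0.5 0 0 0 1' 20 | $F
$J '0 0 0 0 0 0 1;0 0 0 0 0 0 1;0 0 -5 0 0 0 1;0 0 -15 0 0 0 1;0 0 -30 0 0 0 1' | $F
$J '0 0 -20 0 0 0 1;0 0 -50 0 0 0 1;0 0 -85 0 0 0 1;0 0 -120 0 0 0 1;0 0 -150 0 0 0 1' | $F
$J '0 0 -30 0 0 0 1;0 0 -42 0 0 0 1;0 0 -42 0 0 0 1;0 0 -42 0 0 0 1;0 0 -42 0 0 0 1' | $F
python3 snap.py w6
python3 - <<'E'
from h import *
import pickle
st,im=pickle.load(open("pics/w6.pkl","rb")); C=cam("wrist",st)
hsv=cv2.cvtColor(im,cv2.COLOR_RGB2HSV); V=hsv[:,:,2].astype(int)
m=((hsv[:,:,1]>110)&(hsv[:,:,0]>5)&(hsv[:,:,0]<25)&(V>85)).astype(np.uint8)
for c in cv2.findContours(m,cv2.RETR_EXTERNAL,cv2.CHAIN_APPROX_NONE)[0]:
    if cv2.contourArea(c)>100: print(cv2.boundingRect(c),cv2.minAreaRect((cast(C,c[:,0,:],.155)[:,:2]*1000).astype(np.float32)))
# tins in caddy: end faces (z=.166) from top and scene cameras, by difference with first picture
for n in("top","scene"):
    Cn=cam(n); a=cv2.imread(f"pics/{n}0.png")[:,:,::-1].astype(int); b=get_image(n).astype(int); cv2.imwrite(f"pics/{n}1.png",b[:,:,::-1].astype(np.uint8))
    d=(abs(a-b).max(2)>25).astype(np.uint8)
    for X in((.438,.3035,.166),(.538,.302,.166),(.638,.301,.166)):
        p=proj(Cn,[X])[0].round().astype(int); print(n,p,b[p[1],p[0]],a[p[1],p[0]])
    d=cv2.morphologyEx(d,cv2.MORPH_OPEN,np.ones((3,3)))
    for c in cv2.findContours(d,cv2.RETR_EXTERNAL,cv2.CHAIN_APPROX_SIMPLE)[0]:
        if cv2.contourArea(c)>25: print("  changed",cv2.boundingRect(c))
E
```

```text
eef_pos: [0.5131, -0.3312, 0.1069]
ft_force: [0.7, 0.3, -0.2]
gripper_width: 0.0656
eef_pos: [0.5125, -0.3308, 0.1369]
ft_force: [-0.6, 0.2, 0.3]
gripper_width: 0.0854
eef_pos: [0.5136, -0.3311, 0.2908]
ft_force: [-0.2, 0.5, 0.1]
gripper_width: 0.0856
eef_pos: [0.5124, -0.3309, 0.3276]
ft_force: [-0.2, -0.1, -1.0]
gripper_width: 0.0853
71.7833 [ 0.5124 -0.3309  0.3276] [ 0.9964  0.0847 -0.002 ]
(301, 174, 25, 24) ((512.494873046875, -330.76312255859375), (23.316797256469727, 23.75297737121582), 4.964077472686768)
(599, 163, 41, 127) ((487.3152770996094, -649.6176147460938), (144.52780151367188, 40.78118133544922), 21.67262077331543)
(416, 139, 27, 67) ((534.9625244140625, -441.47979736328125), (13.002726554870605, 65.79652404785156), 87.33160400390625)
top [233 232] [114 113 116] [61 62 59]
top [234 203] [107 105 108] [54 55 53]
top [235 175] [105 104 108] [52 52 48]
  changed (324, 392, 12, 8)
  changed (448, 383, 12, 17)
  changed (376, 374, 20, 26)
  changed (336, 374, 10, 19)
  changed (353, 372, 10, 28)
  changed (370, 364, 14, 6)
  changed (297, 360, 7, 12)
  changed (401, 359,
[... 1037 characters left out ...]
162, 206, 101, 58)
  changed (249, 196, 19, 14)
  changed (286, 190, 33, 17)
  changed (326, 188, 8, 22)
  changed (409, 187, 20, 28)
  changed (339, 187, 11, 23)
  changed (62, 187, 23, 8)
  changed (432, 180, 12, 27)
  changed (351, 178, 18, 26)
  changed (227, 173, 26, 37)
  changed (331, 167, 21, 19)
  changed (250, 166, 23, 20)
  changed (400, 159, 30, 26)
  changed (255, 158, 27, 43)
  changed (280, 156, 48, 42)
  changed (339, 154, 31, 18)
  changed (395, 145, 9, 15)
  changed (416, 142, 18, 22)
  changed (401, 131, 21, 14)
  changed (407, 124, 18, 13)
  changed (0, 122, 28, 20)
  changed (50, 108, 13, 5)
  changed (299, 9, 8, 25)
  changed (62, 0, 138, 133)
  changed (5, 0, 103, 105)
```

```bash
python3 -c "
from bench import job_done; print(job_done())"
```

```text
the job is handed in; nothing more can be done
None
```

I handed the job in at about 72 s: all three tins stand upright, heavy end down, in separate bays; the joint was raked from right-hand end to far end at about 3.6 cm/s; and the raker hangs back in its stand. I checked the last tin's tilt and the final scene by camera measurements only, because my 14 picture views were used up. The peak wrist force I saw was about 70 N, from one firm set-down of the first tin.

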